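# Nest three graded parts tubs on the workshop bench

## Robot

A 6-joint arm with a two-finger parallel gripper is mounted at the origin on the work surface. World frame = base frame: x ahead of the robot, y to its left, z up, the work surface at z = 0. Lengths are in m, angles in rad, forces in N, time in s.
With the tool pointing down it reaches from about 0.2 to 0.875 m from the base axis. Payload 3.4 kg.
Tool frame: the origin (TCP) lies between the finger pads; the fingertips stand 19 mm ahead of it and the grasp point (between the pads) is the TCP (manip.tip_reach is the distance from the TCP to the fingertips, in m); x points along the fingers, z is the direction in which the jaws open and shut, and the axes are right-handed (so a half turn about x gives the same grasp; the last joint's range is limited). The gripper opens to 94 mm and grips with 3 to 60 N. Pads are 16 mm wide; open, the fingers measure 119 mm over their backs; the gripper's body (75 mm by 177 mm) begins 78 mm behind the grasp point.
Start: joints at [-1.416, 0.276, 1.505, -0, 1.361, -0.121], TCP at [0.157, -0.553, 0.224] pointing down, gripper open.
Joint ranges: [-2.89, 2.89], [-0.75, 2.08], [0.22, 2.7], [-1.18, 4.32], [0.11, 2.71], [-2.7, 2.7]. Speed limits (rad/s): [2.57, 2.57, 3.14, 3.14, 3.14, 3.14].

## Interface

Orientations are given as [roll, pitch, yaw] about the fixed x, y, z axes, in that order (R = Rz(yaw) Ry(pitch) Rx(roll)).
In Python, from bench import manip gives the robot as it stands. The module is installed in compiled form; this text tells all that it offers.
- The arm moves only by the shell command python3 -m crank 'ROWS'. ROWS is text: rows parted by semicolons, each of 5 numbers parted by spaces: the shift along the tool's x, y, z in cm, then the turn about the tool's x in degrees, then the finger opening in cm, from 0 to 9.4. A call has 1 to 12 rows; each row shifts and turns the pose as measured when the row begins, along the tool's axes as they then stand; what a row does not reach is not made up. A row lasts 1/10 s, in which the tool goes at most 50 mm and 8.59 degrees, less where a joint would pass 70% of its speed; a pose out of reach is approached as far as the arm can. A call with a gripper value outside its range is refused whole. The fingers move at their own pace and stop on an object; the grip force is fixed at half the most. Time passes only in rows, so rows that do not move let the fingers close. It gives the time, the measured TCP pose, the force and the opening at its end, in the units of the state.
- manip.get_obs(): the state, without advancing time (a new reading comes with each control period).
- manip.camera(name): name is "scene" or "top"; returns (picture, depth): 480x640x3 uint8, blue, green, red; 480x640 float32, m along the optical axis (not along the pixel's ray), 0 where there is no reading.
- manip.camera_info(name): a dict with "fovy" (degrees; the focal length in pixels is half the picture's height over the tangent of half this angle, whatever the lens; pixels are square), "cx", "cy" (the principal point, pixels), "R" (3x3) and "t" (3): a world point X has camera coordinates R X + t. Camera axes: x right, y down, z forward; pixel columns grow to the right and rows downward; lengths in m; the calibration is good to about 2 mm. A picture is of the moment at which its call begins. camera_info takes no time and is no camera call.
- manip.job_done(): hands the job in, once; it reports no verdict.
The state is a dict: "time": time; "joints": joint angles; "dq": joint speeds; "effort": joint torques, N m; "position": TCP position; "ee_rot": TCP orientation; "wrist_force": force on the tool from outside, world axes, zero at the start; "moment": the same for the moment, N m; "finger_gap": opening from 0.0 (shut) to 1.0 (fully open).
Only numpy, scipy, OpenCV 4.12 (cv2) and the standard library are available. Lean on these libraries where they do the work, as an engineer would, in place of code of your own. Each camera call takes 0.05 s, during which the arm holds its last target.

## Task

Put the three steel parts tubs away as one nest: first set the red middle tub in the big blue one and press it down past the blue tub's spring clips until it is fully home on the floor, then do the same with the small yellow tub in the red one. The nest must end standing upright on the bench, with nothing else disturbed. Press, do not ram.

Things in the scene. Friction and masses are not known exactly. Their poses are not given: they have to be found in the camera images.
- big: big open blue steel tub, standing mouth up on the bench: 168 mm (its x) by 76 mm (its y) outside at the rim, 10 mm less in both at the base, 50 mm tall, walls 3.5 mm, floor 4 mm thick, 0.8 kg. Origin: centre of its underside; z up.
- middle: middle open red steel tub, mouth up: 154 mm (x) by 62 mm (y) outside at the rim, 10 mm less at the base, 50 mm tall, walls 3.5 mm, floor 4 mm, about 0.24 kg. Origin: centre of its underside; z up. Home in the big tub, its underside is 4 mm above the big tub's underside and its rim 4 mm above the big rim, with 3.5 mm to spare all round.
- small: small open yellow steel tub, mouth up: 140 mm (x) by 48 mm (y) outside at the rim, 10 mm less at the base, 50 mm tall, walls 3.5 mm, floor 4 mm, about 0.17 kg, no clips. Origin: centre of its underside; z up. Home in the middle tub, its underside is 4 mm above the middle tub's underside and its rim 4 mm above the middle rim, 3.5 mm to spare all round.
- big_rim (a point): centre of the big tub's mouth, at rim height. 10 mm lower two bright sprung clips, bars 50 mm long along x, stand in from the middle of the long walls, 54.6 mm apart; they give sideways and grip the middle tub's sides ever tighter as it goes in. Its weight alone leaves it standing well proud; the last of the way takes a firm push of up to some 15 N.
- middle_rim (a point): centre of the middle tub's mouth, at rim height; 10 mm lower it has the same two sprung clips, 40.6 mm apart, which grip the small tub in the same way
- carton: bystander: brown cardboard carton 70 x 110 x 50 mm, beyond the tubs; origin at the centre of its underside
- spraycan: bystander: green can, 60 mm across and 150 mm tall, standing beyond the tubs; origin at the centre of its underside
- hub: bystander: dark steel wheel hub, flange 110 mm across, 40 mm tall, lying at the robot's right; origin at the centre of its underside
- table: the bench, brown worn top at height 0. The big tub may press on it with up to 120 N (ramming is more than that)
There are look-alikes about, which are no part of the job. Several things look just like the big: the one meant starts farthest from the robot's base.

How it is judged:
On the way, in this order (a step that is already met when the one before it is completed fails the run):
1. the middle tub is fully home in the big tub (z of middle in the frame of big below 0.007 m and horizontal distance between middle and big below 0.008 m and angle between middle's own z axis and vertical below 0.06 rad and angle between the x axis of middle and the x axis of big, either way round below 0.12 rad), for 0.2 s.
2. the small tub is fully home in the middle tub (all of step 1 and z of small in the frame of middle below 0.007 m and horizontal distance between small and middle below 0.008 m and angle between small's own z axis and vertical below 0.06 rad and angle between the x axis of small and the x axis of middle, either way round below 0.12 rad), for 0.2 s.
At the end, for the whole second after the job is handed in: Big tub upright on the bench, middle home in it, small home in the middle (each underside under 7 mm above that of the tub around it, 4 mm being home; centred within 8 mm, upright within 0.06 rad, long sides in line within 0.12 rad), all at rest (all of step 2 and height (world z) of big below 0.005 m and angle between big's own z axis and vertical below 0.04 rad and linear speed of each of big, middle, small below 0.02 m/s); the robot touches nothing.
It fails at once if the carton was moved more than 40 mm or knocked over (distance of carton from where it was at the start of the episode above 0.04 m or angle between carton's own z axis and vertical above 0.5 rad).
It fails at once if the spraycan was moved more than 40 mm or knocked over (distance of spraycan from where it was at the start of the episode above 0.04 m or angle between spraycan's own z axis and vertical above 0.5 rad).
It fails at once if the hub was moved more than 40 mm or knocked over (distance of hub from where it was at the start of the episode above 0.04 m or angle between hub's own z axis and vertical above 0.5 rad).
It fails at once if the nest was rammed down on the bench with more than 120 N (contact force between big and table above 120 N).
It also fails if it takes over 64 s, if anything falls off the work surface, if the arm or the gripper's body presses on something with over 40 N, if the wrist force passes 120 N, or if a joint passes its speed limit or range.

## Working session

There is one attempt and no reset: what is moved stays moved. The work goes in short steps, Python scripts to look and compute and a shell command to move; the robot and the scene stay as the last step left them, time stands still between calls to the robot, and variables do not carry over. Pictures are saved under pics/ and viewed, and the job is handed in when it is done.

```bash
mkdir -p pics; ls
python3 - <<'E'
from bench import manip
import cv2,numpy as np
for n in("scene","top"):
    p,d=manip.camera(n); cv2.imwrite(f"pics/{n}0.png",p); np.savez(f"{n}0.npz",p=p,d=d)
    print(n,manip.camera_info(n), (d==0).mean())
print(manip.get_obs())
E
```

```text
pics
scene {'fovy': 48.251070265154006, 'cx': 320.0430443248859, 'cy': 239.0458080178394, 'R': array([[ 0.77803283,  0.62820343,  0.00503629],
       [ 0.3424787 , -0.41741347, -0.84170918],
       [-0.52666238,  0.65660219, -0.53990767]]), 't': array([-0.35563149, -0.13620172,  1.55514824])} 0.0042154947916666664
top {'fovy': 42.09704591821929, 'cx': 329.45761623693005, 'cy': 240.11118863199525, 'R': array([[-0.00994339, -0.99994962,  0.0013725 ],
       [-0.99765183,  0.00982751, -0.06778086],
       [ 0.06776396, -0.00204325, -0.99769929]]), 't': array([-0.03709909,  0.47353155,  1.75286381])} 0.004052734375
{'time': 0.1, 'joints': array([-1.41601206e+00,  2.76523132e-01,  1.50590611e+00, -4.55185077e-05,
        1.36069464e+00, -1.21014624e-01]), 'dq': array([-1.86295283e-03, -8.82685977e-04, -3.07976396e-03,  3.53343558e-04,
        4.58561787e-06,  3.33432411e-05]), 'effort': array([ 2.17755536e-03, -4.05456376e+01, -2.37779886e+01,  7.03490060e-02,
        2.98972637e-02, -5.51102016e-05]), 'position': array([ 0.15648539, -0.55284944,  0.22373615]), 'ee_rot': array([3.04963351, 1.56926446, 1.7546456 ]), 'wrist_force': array([-0.68310724, -0.27583394, -0.78250583]), 'moment': array([-0.0038009 ,  0.05107469, -0.01906154]), 'finger_gap': 0.9997803980295707}
```

View pics/scene0.png

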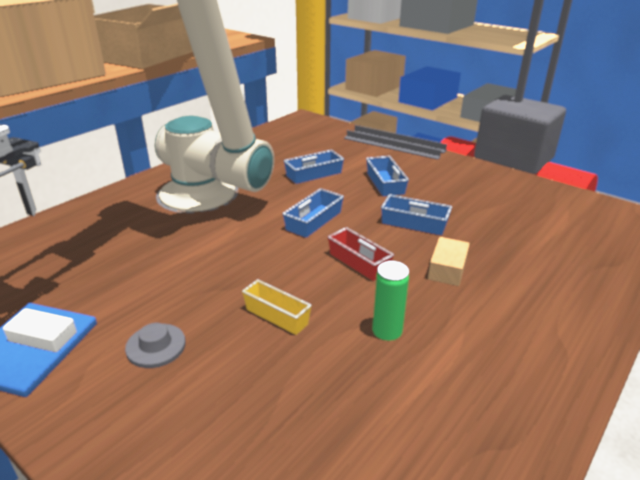

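View pics/top0.png

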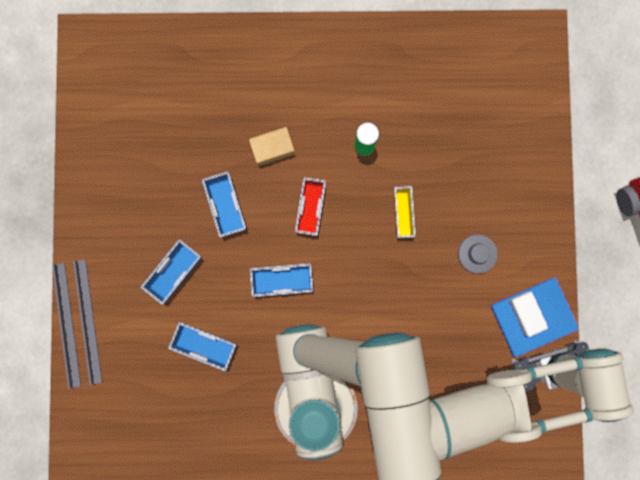

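```bash
cat > h.py <<'E'
from bench import manip
import cv2,numpy as np
def ff(n): 
    c=manip.camera_info(n); return c,240/np.tan(np.radians(c["fovy"]/2))
def cloud(n,d):
    c,f=ff(n); v,u=np.mgrid[0:480,0:640]
    X=np.stack([(u-c["cx"])/f*d,(v-c["cy"])/f*d,d],-1)
    return (X-c["t"])@c["R"]     # R^T (X-t)
def ray(n,uv,z):
    c,f=ff(n); uv=np.atleast_2d(uv).astype(float)
    r=np.c_[(uv[:,0]-c["cx"])/f,(uv[:,1]-c["cy"])/f,np.ones(len(uv))]@c["R"]
    o=-c["R"].T@c["t"]; return (o+r*((z-o[2])/r[:,2])[:,None])[:,:2]
def proj(n,P):
    c,f=ff(n); X=np.atleast_2d(P)@c["R"].T+c["t"]; return np.c_[X[:,0]/X[:,2]*f+c["cx"],X[:,1]/X[:,2]*f+c["cy"]]
def hsvmask(p,col):
    h=cv2.cvtColor(p,cv2.COLOR_BGR2HSV)
    R={"blue":[(95,100,60),(125,255,255)],"yellow":[(22,140,90),(35,255,255)],"red":[(0,0,0),(0,0,0)]}
    if col=="red": return cv2.inRange(h,(0,200,120),(4,255,255))|cv2.inRange(h,(174,200,120),(180,255,255))
    return cv2.inRange(h,*R[col])
def rect(xy):
    (cx,cy),(w,hh),a=cv2.minAreaRect((xy*1000).astype(np.float32))
    if w<hh: w,hh,a=hh,w,a+90
    return np.round([cx,cy,w,hh],1),round((a+90)%180-90,1)
def tubs(n,p,d,lo,hi,cols=("blue","red","yellow")):
    P=cloud(n,d); out=[]
    for col in cols:
        m=hsvmask(p,col); k,l,s,c=cv2.connectedComponentsWithStats(m)
        for i in range(1,k):
            if s[i,4]<150: continue
            q=cv2.dilate((l==i).astype(np.uint8),np.ones((9,9)))>0
            # filter on heights
            sel=q&(P[...,2]>lo)&(P[...,2]<hi)
            if sel.sum()<30: continue
            kk,ll,ss,_=cv2.connectedComponentsWithStats(sel.astype(np.uint8),connectivity=8)
            print(n,col,c[i].round(1),sel.sum(),"z",P[sel][:,2].mean().round(4),*rect(P[sel][:,:2]))
E
python3 - <<'E'
from h import *
for n in("top","scene"):
    z=np.load(f"{n}0.npz"); tubs(n,z["p"],z["d"],.035,.065)
    P=cloud(n,z["d"])
    print(P[200:240,480:500,2].mean() if n=="top" else P[400,300,2])
z=np.load("top0.npz");cv2.imwrite("pics/zoom0.png",cv2.resize(z["p"][160:310,140:440],None,fx=2.6,fy=2.6,interpolation=cv2.INTER_CUBIC))
E
```

```text
top blue [223.8 204.1] 409 z 0.0476 [575.2 253.8 170.   77.4] 17.0
top blue [170.9 271.7] 448 z 0.0472 [386.9 400.1 170.3  76.8] -38.8
top blue [281.1 279.7] 409 z 0.0474 [361.5  94.  168.8  76.5] -85.7
top blue [536.4 318.1] 472 z 0.0522 [ 260.5 -590.8  112.5   63.3] 23.5
top blue [202.1 345.8] 425 z 0.0472 [181.  312.8 169.   77.6] 68.6
top red [309.9 206.7] 336 z 0.0474 [566.5  11.5 154.9  62.3] -9.8
top yellow [404.2 211.8] 245 z 0.0479 [ 548.1 -251.6  140.8   49.2] 3.1
0.00901506882585235
scene blue [338.2   6.6] 31 z 0.0543 [-1181.3  2208.8   121.3    49.3] -24.2
scene blue [601.   93.4] 541 z 0.0501 [ 509.7 2106.1  374.3  324.4] 10.2
scene blue [343.2  49.5] 42 z 0.0478 [-739.1 1739.8  440.2   39.5] -86.8
scene blue [445.6  68.7] 51 z 0.0477 [-200.2 1735.2 1193.8   53.2] -21.4
scene blue [537.6  73.7] 111 z 0.0489 [ 324.2 1879.2  713.1   90.9] -77.7
scene blue [255.8  81.1] 279 z 0.0499 [-893.7 1146.   317.7   38.7] -89.4
scene blue [109.4 114.7] 1618 z 0.0496 [-896.8  314.1  921.1   47.6] 89.2
scene blue [383.6 167.7] 283 z 0.0433 [388.3 395.6 180.6  76.8] -39.7
scene blue [313.4 171.7] 287 z 0.0426 [185.1 307.  168.8  82.9] 67.0
scene blue [386.7 184.4] 249 z 0.0435 [427.2 362.1 265.8  87.1] -42.7
scene blue [319. 203.] 409 z 0.0437 [364.4  90.9 175.7  79.8] -85.8
scene blue [398.1 203.4] 270 z 0.0437 [534.  237.2  85.   81.4] -70.8
scene blue [311.7 221.2] 345 z 0.0432 [364.9  89.6 172.4  78.4] -86.3
scene blue [436.7 210.5] 235 z 0.044 [623.2 261.4  85.2  73.2] -72.7
scene blue [413.  221.6] 334 z 0.0427 [584.9 222.2 167.3  35.2] 13.9
scene blue [ 34.9 355.1] 303 z 0.0489 [ 265.  -593.5  111.6   62.5] 23.1
scene yellow [310.8  53.4] 205 z 0.0498 [-1016.9  1723.4  1178.4   178.6] -47.8
scene yellow [275.7 297.8] 662 z 0.0448 [ 550.  -255.1  143.4   52.3] 2.7
scene yellow [276.8 315.6] 443 z 0.0437 [ 550.7 -259.4  142.1   48.4] 5.0
0.0007671893787197752
```

View pics/zoom0.png

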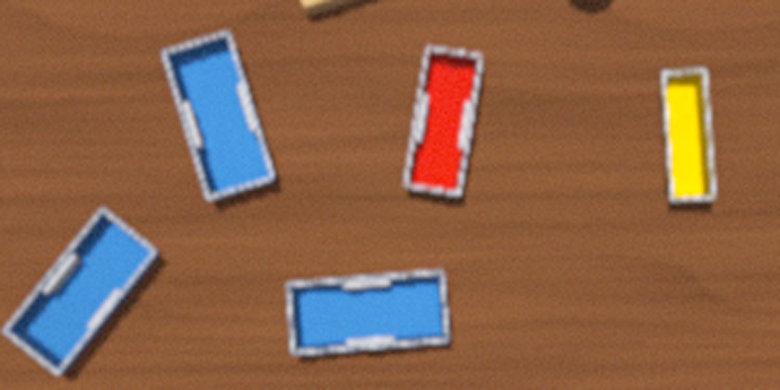

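```bash
cat >> h.py <<'E'
from scipy.spatial.transform import Rotation as Rn
def to(x,y,z,tubyaw):
    """tool shift (cm) now to reach world target, and turn (deg) so that jaws open across tub"""
    o=manip.get_obs(); R=Rn.from_euler("xyz",o["ee_rot"]).as_matrix()
    zy=np.degrees(np.arctan2(R[1,2],R[0,2]))
    dy=(tubyaw+90-zy+90)%180-90
    d=(np.array([x,y,z])-o["position"])*100
    print("t",round(o["time"],2),"pos",o["position"].round(4),"F",o["wrist_force"].round(1),"gap",round(o["finger_gap"]*94,1),"q6",o["joints"][5].round(2),"toolx",R[:,0].round(3),"jaw yaw",zy.round(1))
    turn=-dy
    print("shift now axes",(R.T@d).round(2),"| turn",turn.round(1),"| shift after turn",((R@Rn.from_euler("x",turn,degrees=True).as_matrix()).T@d).round(2))
E
python3 - <<'E'
from h import *
to(.5665,.0115,.15,-9.8)
E
```

```text
t 0.1 pos [ 0.1565 -0.5528  0.2237] F [-0.7 -0.3 -0.8] gap 94.0 q6 -0.12 toolx [-0.     0.002 -1.   ] jaw yaw -74.2
shift now axes [  7.45  54.82 -43.12] | turn 25.6 | shift after turn [  7.45  30.8  -62.58]
```

```bash
python3 -m crank '0 0 0 8.5 9.4; 0 0 0 8.5 9.4; 0 0 0 8.5 9.4; 0 2 -4 0 9.4; 0 2 -4 0 9.4; 0 2 -4 0 9.4; 0 2 -4 0 9.4; 0 2 -4 0 9.4; 0 2 -4 0 9.4'
python3 - <<'E'
from h import *
to(.5665,.0115,.15,-9.8)
E
```

```text
time: 1.0
position: [0.3193, -0.3348, 0.2191]
ee_rot: [-2.577, 1.563, 1.942]
wrist_force: [-0.5, -0.7, 0.4]
finger_gap: 1.004
t 1.0 pos [ 0.3193 -0.3348  0.2191] F [-0.5 -0.7  0.4] gap 94.4 q6 0.8 toolx [-0.003  0.008 -1.   ] jaw yaw -101.0
shift now axes [  7.1   17.66 -38.68] | turn -1.2 | shift after turn [  7.1   18.49 -38.28]
```

```bash
python3 -m crank '0 1.9 -4 -1 9.4; 0.8 1.9 -4 0 9.4; 0.8 1.9 -4 0 9.4; 0.8 1.9 -4 0 9.4; 0.8 1.9 -4 0 9.4; 0.8 1.9 -4 0 9.4; 0.8 1.9 -4 0 9.4; 0.8 1.9 -4 0 9.4; 0.8 1.9 -4 0 9.4; 0 0 0 0 9.4'
python3 - <<'E'
from h import *
to(.5665,.0115,.15,-9.8)
E
```

```text
time: 2.0
position: [0.559, 0.0096, 0.1523]
ee_rot: [-2.586, 1.562, 1.957]
wrist_force: [-0.3, -0.7, -0.1]
finger_gap: 0.998
t 2.0 pos [0.559  0.0096 0.1523] F [-0.3 -0.7 -0.1] gap 93.8 q6 1.63 toolx [-0.003  0.008 -1.   ] jaw yaw -99.7
shift now axes [ 0.22  0.71 -0.31] | turn 0.1 | shift after turn [ 0.22  0.71 -0.31]
```

```bash
python3 -m crank '0.2 0.7 -0.3 0 9.4; 3 0 0 0 9.4; 3 0 0 0 9.4; 0 0 0 0 9.4'
python3 - <<'E'
from h import *
to(.5665,.0115,.052,-9.8)
p,d=manip.camera("top"); cv2.imwrite("pics/t1.png",cv2.resize(p[140:290,200:420],None,fx=3.6,fy=3.6))
p,d=manip.camera("scene"); cv2.imwrite("pics/s1.png",cv2.resize(p[150:350,250:500],None,fx=3,fy=3))
E
```

```text
time: 2.4
position: [0.567, 0.0102, 0.0888]
ee_rot: [-2.597, 1.564, 1.946]
wrist_force: [-0.9, -0.7, -0.8]
finger_gap: 1.004
t 2.4 pos [0.567  0.0102 0.0888] F [-0.9 -0.7 -0.8] gap 94.3 q6 1.63 toolx [-0.002  0.006 -1.   ] jaw yaw -99.7
shift now axes [ 3.68 -0.05 -0.1 ] | turn 0.1 | shift after turn [ 3.68 -0.05 -0.1 ]
```

View pics/s1.png

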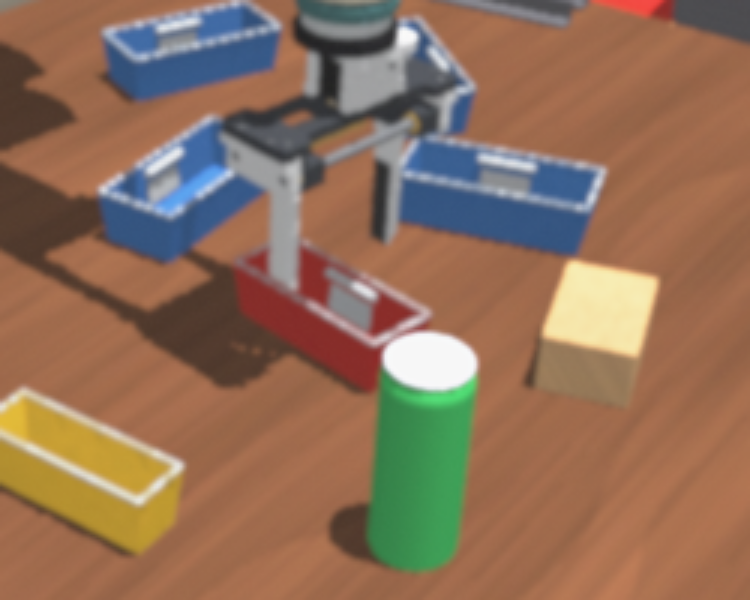

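View pics/t1.png

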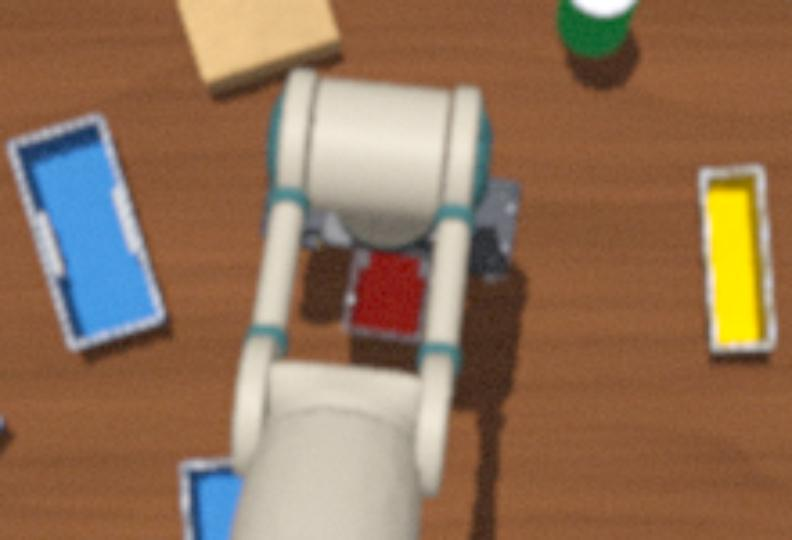

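The fingers straddle the red tub's middle (scene zoom: near finger at ~(285,285), rim from (235,260) to (430,315)). Next I go down and grip.

```bash
python3 -m crank '1.8 0 -0.1 0 9.4; 1.8 0 0 0 9.4; 0 0 0 0 9.4; 0 0 0 0 0; 0 0 0 0 0; 0 0 0 0 0; 0 0 0 0 0; 0 0 0 0 0; 0 0 0 0 0; 0 0 0 0 0'
python3 - <<'E'
from h import *
to(.5665,.0115,.052,-9.8)
E
```

```text
time: 3.5
position: [0.5777, 0.0072, 0.0676]
ee_rot: [1.853, 1.546, 0.109]
wrist_force: [-0.1, -1.4, -1.4]
finger_gap: 0.637
t 3.5 pos [0.5777 0.0072 0.0676] F [-0.1 -1.4 -1.4] gap 59.9 q6 1.63 toolx [ 0.025  0.003 -1.   ] jaw yaw -100.0
shift now axes [ 1.53 -1.22 -0.22] | turn -0.2 | shift after turn [ 1.53 -1.22 -0.22]
```

Run:
```python
from h import *
p,d=manip.camera("scene"); cv2.imwrite("pics/s2.png",cv2.resize(p[150:350,250:500],None,fx=3,fy=3))
o=manip.get_obs();print(o)
```

```text
{'time': 3.55, 'joints': array([-0.11143511,  0.39629689,  1.74696014,  0.00651322,  0.97408845,
        1.62957608]), 'dq': array([-0.00032183, -0.00158268,  0.00012536,  0.00289105,  0.0029788 ,
        0.00195349]), 'effort': array([-5.62872869e-03, -4.34530270e+01, -1.94581890e+01,  7.05583789e-02,
       -1.30282897e-01,  3.26660927e-03]), 'position': array([0.57770329, 0.00720201, 0.06759461]), 'ee_rot': array([1.85175261, 1.5459483 , 0.1071468 ]), 'wrist_force': array([-0.57342277,  0.35703533, -1.15138758]), 'moment': array([-0.01328016, -0.05353169, -0.01625354]), 'finger_gap': 0.6407179303014792}
```

View pics/s2.png

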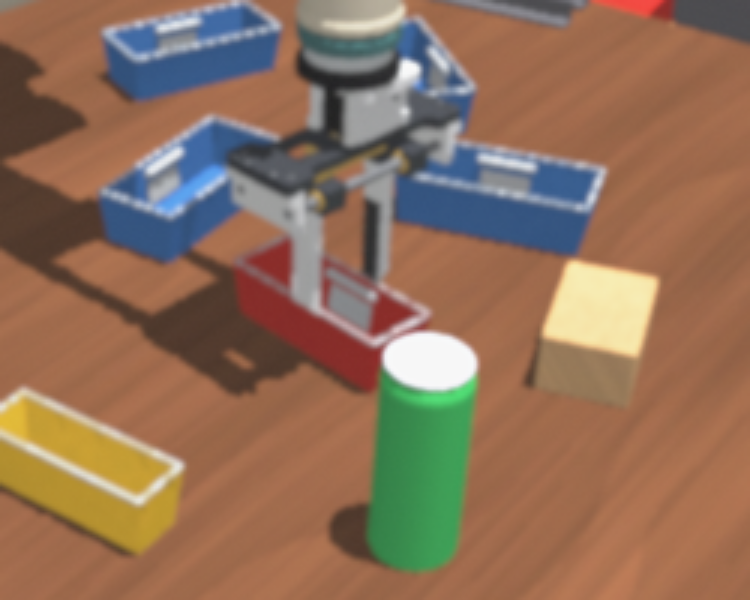

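```bash
python3 -m crank '0 0 0 0 9.4; 0 0 0 0 9.4; 0 0 0 0 9.4;0 0 0 0 9.4;0 0 0 0 9.4'
python3 - <<'E'
from h import *
to(.5665,.0115,.052,-9.8)
p,d=manip.camera("top"); cv2.imwrite("pics/t1.png",cv2.resize(p[140:290,200:420],None,fx=3.6,fy=3.6))
p,d=manip.camera("scene"); cv2.imwrite("pics/s3.png",cv2.resize(p[200:300,310:435],None,fx=6,fy=6))
E
```

```text
time: 4.05
position: [0.5779, 0.0073, 0.0678]
ee_rot: [1.854, 1.546, 0.109]
wrist_force: [0.5, -0.7, -0.3]
finger_gap: 0.989
t 4.05 pos [0.5779 0.0073 0.0678] F [ 0.5 -0.7 -0.3] gap 93.0 q6 1.63 toolx [ 0.025  0.003 -1.   ] jaw yaw -100.0
shift now axes [ 1.56 -1.23 -0.21] | turn -0.2 | shift after turn [ 1.56 -1.23 -0.21]
```

View pics/s3.png

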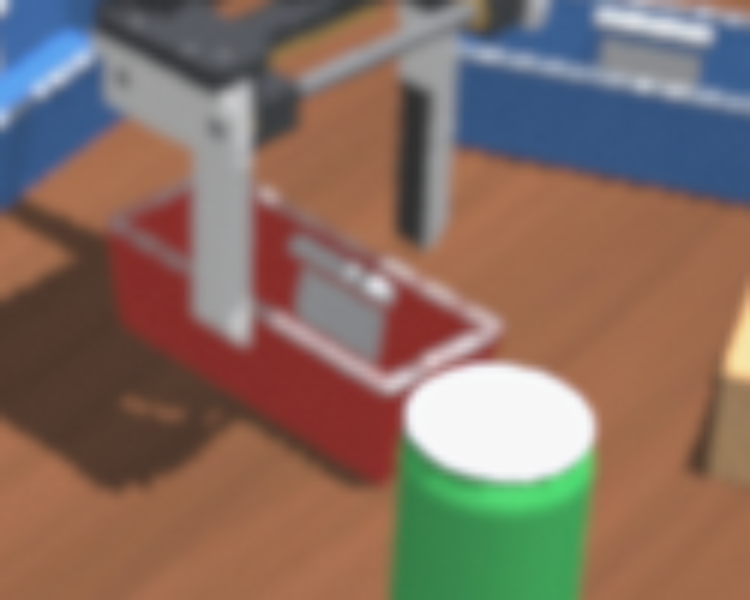

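```bash
python3 -m crank '0 -1.2 -0.2 0 9.4'; python3 -c "
from h import *
to(.5665,.0115,.052,-9.8);print(manip.get_obs()['joints'].round(4),manip.get_obs()['effort'].round(2))"; python3 -m crank '0.8 0 0 0 9.4';python3 -c "
from h import *
to(.5665,.0115,.052,-9.8);print(manip.get_obs()['joints'].round(4),manip.get_obs()['effort'].round(2))"
```

```text
time: 4.25
position: [0.5676, 0.011, 0.0677]
ee_rot: [1.833, 1.544, 0.088]
wrist_force: [-1.1, -0.3, 0.2]
finger_gap: 0.997
t 4.25 pos [0.5676 0.011  0.0677] F [-1.1 -0.3  0.2] gap 93.7 q6 1.63 toolx [ 0.027  0.002 -1.   ] jaw yaw -100.0
shift now axes [ 1.56 -0.16 -0.02] | turn -0.2 | shift after turn [ 1.56 -0.16 -0.02]
[-0.1066  0.3825  1.7709  0.0064  0.9618  1.6348] [-3.800e-01 -4.083e+01 -1.970e+01  1.000e-02 -1.100e-01 -6.000e-02]
time: 4.35
position: [0.5663, 0.0116, 0.06]
ee_rot: [1.846, 1.544, 0.101]
wrist_force: [0.3, -0.2, -0.1]
finger_gap: 1.002
t 4.35 pos [0.5663 0.0116 0.06  ] F [ 0.3 -0.2 -0.1] gap 94.2 q6 1.63 toolx [ 0.026  0.003 -1.   ] jaw yaw -100.0
shift now axes [0.8  0.   0.01] | turn -0.2 | shift after turn [0.8  0.   0.01]
[-0.106   0.3898  1.7825  0.0067  0.9435  1.6349] [-7.000e-02 -4.307e+01 -1.930e+01  4.000e-02  1.000e-02  2.000e-02]
```

View pics/t1.png

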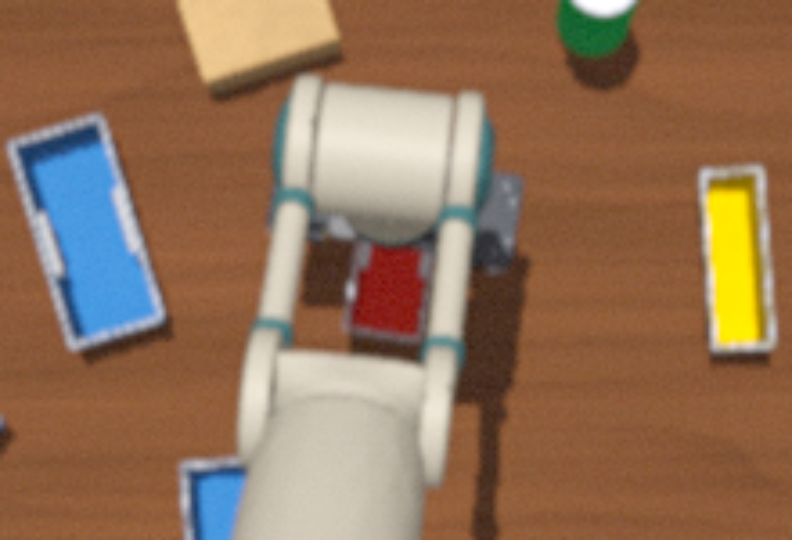

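```bash
python3 -m crank '0.8 0 0 0 9.4; 0 0 0 0 9.4'; python3 -c "
from h import *
to(.5665,.0115,.052,-9.8)"; python3 -m crank '0 0 0 0 0; 0 0 0 0 0';python3 -c "
from h import *
to(.5665,.0115,.052,-9.8)"; python3 -m crank '0 0 0 0 0; 0 0 0 0 0';python3 -c "
from h import *
to(.5665,.0115,.052,-9.8)"
```

```text
time: 4.55
position: [0.565, 0.012, 0.0502]
ee_rot: [1.863, 1.547, 0.119]
wrist_force: [-0.3, -1.2, -0.5]
finger_gap: 1.001
t 4.55 pos [0.565  0.012  0.0502] F [-0.3 -1.2 -0.5] gap 94.1 q6 1.63 toolx [ 0.024  0.003 -1.   ] jaw yaw -99.9
shift now axes [-0.18  0.16  0.02] | turn -0.1 | shift after turn [-0.18  0.16  0.02]
time: 4.75
position: [0.5648, 0.012, 0.0495]
ee_rot: [1.87, 1.547, 0.126]
wrist_force: [-0.2, -0.3, 0.6]
finger_gap: 0.868
t 4.75 pos [0.5648 0.012  0.0495] F [-0.2 -0.3  0.6] gap 81.6 q6 1.63 toolx [ 0.023  0.003 -1.   ] jaw yaw -99.9
shift now axes [-0.24  0.18  0.01] | turn -0.1 | shift after turn [-0.24  0.18  0.01]
time: 4.95
position: [0.5653, 0.0118, 0.0497]
ee_rot: [1.855, 1.547, 0.111]
wrist_force: [-1.0, -2.9, 0.4]
finger_gap: 0.696
t 4.95 pos [0.5653 0.0118 0.0497] F [-1.  -2.9  0.4] gap 65.4 q6 1.63 toolx [ 0.024  0.003 -1.   ] jaw yaw -99.9
shift now axes [-0.23  0.13  0.  ] | turn -0.1 | shift after turn [-0.23  0.13  0.  ]
```

```bash
for i in 1 2 3; do python3 -m crank '0 0 0 0 0'; done; python3 -c "
from h import *
to(.5665,.0115,.052,-9.8)"
```

```text
time: 5.05
position: [0.5653, 0.0115, 0.0497]
ee_rot: [1.835, 1.547, 0.091]
wrist_force: [-1.1, -0.7, -1.4]
finger_gap: 0.646
time: 5.15
position: [0.5653, 0.0115, 0.0497]
ee_rot: [1.839, 1.547, 0.094]
wrist_force: [0.1, -0.4, -0.9]
finger_gap: 0.646
time: 5.25
position: [0.5653, 0.0115, 0.0497]
ee_rot: [1.842, 1.547, 0.098]
wrist_force: [-0.9, 0.0, 0.1]
finger_gap: 0.648
t 5.25 pos [0.5653 0.0115 0.0497] F [-0.9  0.   0.1] gap 60.9 q6 1.63 toolx [ 0.024  0.002 -1.   ] jaw yaw -99.9
shift now axes [-0.22  0.12 -0.03] | turn -0.1 | shift after turn [-0.22  0.12 -0.02]
```

```bash
python3 -m crank '-1 0 0 0 0; -2 0 0 0 0; -2 0 0 0 0; -2 0 0 0 0; -2 0 0 0 0; 0 0 0 0 0'
python3 - <<'E'
from h import *
to(.575,.254,.14,17)
p,d=manip.camera("scene"); cv2.imwrite("pics/s4.png",cv2.resize(p[150:350,250:500],None,fx=3,fy=3))
E
```

```text
time: 5.85
position: [0.5605, 0.0122, 0.1425]
ee_rot: [1.988, 1.553, 0.243]
wrist_force: [0.7, -0.2, -2.9]
finger_gap: 0.649
t 5.85 pos [0.5605 0.0122 0.1425] F [ 0.7 -0.2 -2.9] gap 61.0 q6 1.64 toolx [ 0.017  0.004 -1.   ] jaw yaw -100.0
shift now axes [  0.38  -2.76 -24.07] | turn -27.0 | shift after turn [  0.38   8.45 -22.7 ]
```

View pics/s4.png

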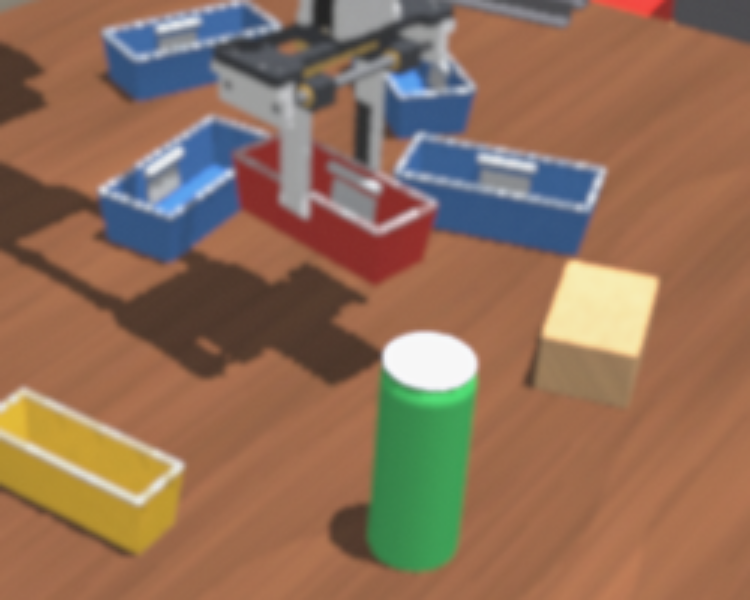

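```bash
python3 -m crank '0 0 0 -7 0; 0 0 0 -7 0; 0 0 0 -7 0; 0 0 0 -6 0; 0 1.4 -3.7 0 0; 0 1.4 -3.7 0 0; 0 1.4 -3.7 0 0; 0 1.4 -3.8 0 0; 0 1.4 -3.8 0 0; 0 1.4 -3.8 0 0; 0 0 0 0 0'
python3 - <<'E'
from h import *
to(.575,.254,.14,17)
for n in("top","scene"):
    p,d=manip.camera(n); np.savez(n+"5.npz",p=p,d=d); cv2.imwrite(f"pics/{n}5.png",cv2.resize(p[130:330,130:430] if n=="top" else p[120:300,320:520],None,fx=2.6 if n=="top" else 3.3,fy=2.6 if n=="top" else 3.3))
E
```

```text
time: 7.0
position: [0.5599, 0.259, 0.1251]
ee_rot: [-2.11, 1.557, 2.914]
wrist_force: [0.3, -0.6, -3.1]
finger_gap: 0.644
t 7.0 pos [0.5599 0.259  0.1251] F [ 0.3 -0.6 -3.1] gap 60.6 q6 1.57 toolx [-0.013  0.003 -1.   ] jaw yaw -72.2
shift now axes [-1.51  1.27  0.92] | turn 0.8 | shift after turn [-1.51  1.28  0.91]
```

View pics/top5.png

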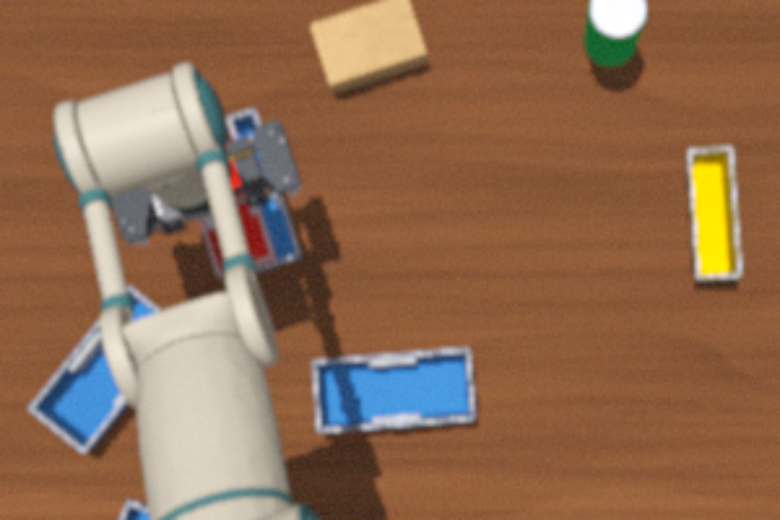

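View pics/scene5.png

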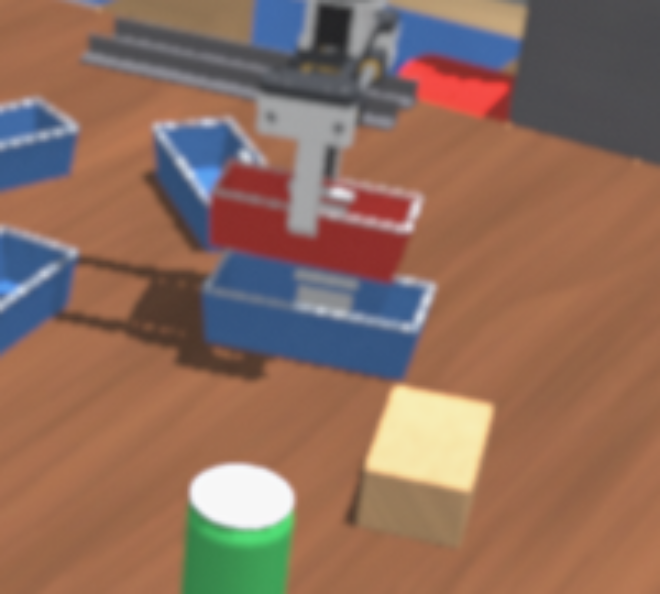

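Run:
```python
from h import *
z=np.load("scene5.npz");p,d=z["p"],z["d"]
P=cloud("scene",d)
c=p[120:220,370:460]
cv2.imwrite("pics/z5.png",cv2.resize(c,None,fx=8,fy=6,interpolation=cv2.INTER_CUBIC)) if 0 else cv2.imwrite("pics/z5.png",cv2.resize(p[150:225,375:460],None,fx=8,fy=8,interpolation=cv2.INTER_CUBIC))
# top-surface points in range
for lo,hi in((.112,.140),(.118,.132)):
    sel=np.zeros(d.shape,bool); sel[150:225,375:460]=True
    sel&=(P[...,2]>lo)&(P[...,2]<hi)&(P[...,0]>.4)&(P[...,0]<.75)&(P[...,1]>.15)&(P[...,1]<.35)
    print(sel.sum(),rect(P[sel][:,:2]))
z=np.load("top5.npz");p2,d2=z["p"],z["d"];P2=cloud("top",d2)
m=np.zeros(d2.shape,bool);m[160:250,190:270]=True
for lo,hi in((.035,.06),(.11,.14)):
    s=m&(P2[...,2]>lo)&(P2[...,2]<hi)
    print(s.sum(),rect(P2[s][:,:2]))
cv2.imwrite("pics/zt5.png",cv2.resize(p2[160:250,180:270],None,fx=6.6,fy=6.6,interpolation=cv2.INTER_CUBIC))
```

```text
627 (array([562.6, 254.2, 154.5,  92.1]), 18.4)
343 (array([563.5, 251.6, 154.5,  86.6]), 18.4)
141 (array([574.9, 235.5, 309.2, 123.7]), -19.5)
144 (array([560.3, 261.3, 153.3,  63.8]), 18.0)
```

View pics/z5.png

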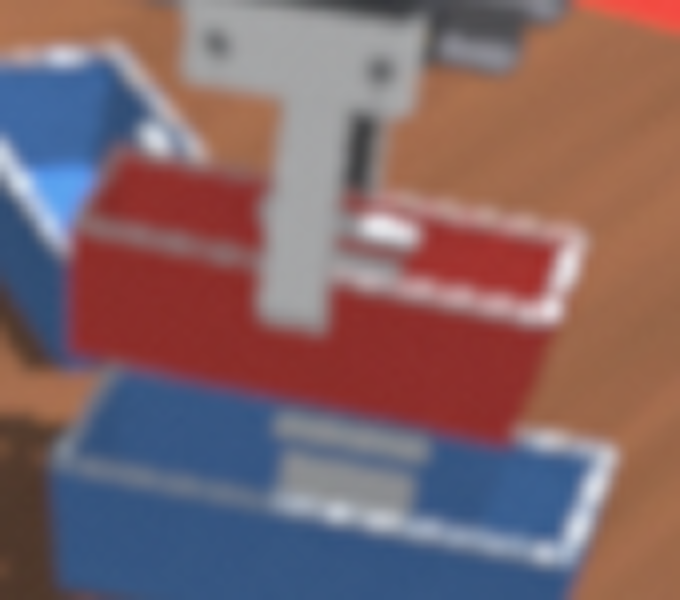

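View pics/zt5.png

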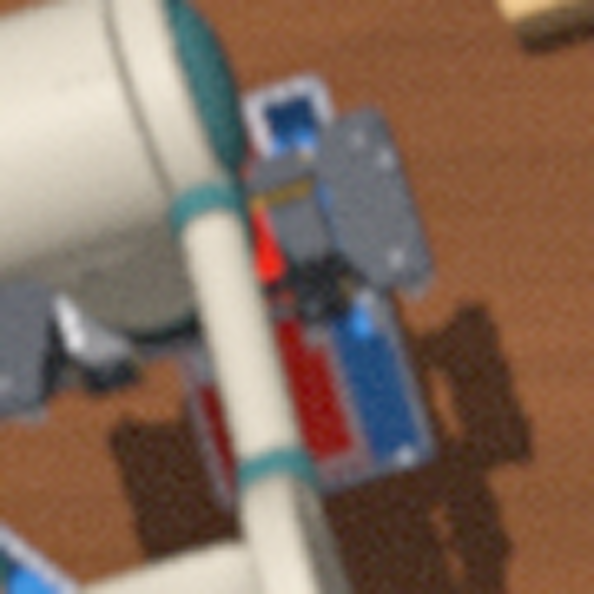

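Run:
```python
from h import *
c=lambda x,y:(375+x/8-.44,150+y/8-.44)
r=ray("scene",[c(557,322),c(75,230)],.125); b=ray("scene",[c(570,563),c(55,463)],.05)
a=np.radians(17); n=np.array([-np.sin(a),np.cos(a)]); t=np.array([np.cos(a),np.sin(a)])
for q,hw in((r,31),(b,38)):
    print(q.round(4),"yaw",np.degrees(np.arctan2(*(q[0]-q[1])[::-1])).round(1),"centre across",(q@n*1000+hw).round(1),"along mid",(q.mean(0)@t*1000).round(1))
for C in((.5603,.2613),(.5752,.2538),(.5599,.259)): print(np.array(C)@n*1000,np.array(C)@t*1000)
```

```text
[[0.6495 0.2416]
 [0.5015 0.2012]] yaw 15.3 centre across [72.2 76.8] along mid 615.1
[[0.6684 0.2349]
 [0.5097 0.1864]] yaw 17.0 centre across [67.3 67.2] along mid 624.9
86.0665665769917 612.2142812101399
74.53794250690021 624.2704342885687
83.98401432016588 611.1593043868924
```

Run:
```python
from h import *
c=lambda x,y:(180+x/6.6-.42,160+y/6.6-.42)
a=np.radians(17); n=np.array([-np.sin(a),np.cos(a)]); t=np.array([np.cos(a),np.sin(a)])
for z in(.122,.125): print(z,ray("top",[c(223,505),c(370,470)],z)@np.c_[n,t]*1000)
print(ray("top",[c(434,455),c(245,98),c(325,75)],.05)@np.c_[n,t]*1000)
z=np.load("top5.npz");P2=cloud("top",z["d"]);m=np.zeros((480,640),bool);m[160:250,190:270]=True
s=m&(P2[...,2]>.11)&(P2[...,2]<.14); print(np.percentile(P2[s][:,2],[10,50,90]).round(4))
q=P2[s]; uv=q[:,:2]@np.c_[n,t]*1000
for lo,hi in((530,560),(560,600),(630,700)):
    k=(uv[:,1]>lo)&(uv[:,1]<hi); print(lo,k.sum(),uv[k].min(0),uv[k].max(0),np.median(q[k][:,2]).round(4))
```

```text
0.122 [[115.92980559 537.09440085]
 [ 55.16892698 532.74554366]]
0.125 [[115.46738113 536.71388863]
 [ 54.81637896 532.37289567]]
[[ 36.03296381 539.61536046]
 [ 67.92065407 709.21158281]
 [ 32.68035344 708.4034436 ]]
[0.1158 0.1248 0.131 ]
530 54 [ 53.45281595 535.10497666] [116.97981448 559.04552366] 0.126
560 75 [ 53.36728898 560.02204685] [116.87924019 599.89185054] 0.1248
630 14 [ 55.22665521 668.87341032] [ 60.49889077 689.28797286] 0.122
```

Run:
```python
from h import *
z=np.load("top0.npz");p=z["p"]
def quad(box,col,zz):
    x0,y0,x1,y1=box; c=p[y0:y1,x0:x1]; h=cv2.cvtColor(c,cv2.COLOR_BGR2HSV)
    wood=cv2.inRange(h,(3,60,20),(20,255,200)); m=255-wood
    if col!="blue":
        m|=hsvmask(c,col)
    m=cv2.morphologyEx(m,cv2.MORPH_OPEN,np.ones((3,3)))
    cn=max(cv2.findContours(m,cv2.RETR_EXTERNAL,cv2.CHAIN_APPROX_NONE)[0],key=cv2.contourArea)
    P=ray("top",cn[:,0,:]+np.array([x0,y0]),zz); print(col,rect(P)); return m
ms=[quad((190,160,258,250),"blue",.05),quad((285,165,340,248),"red",.05),quad((380,175,430,250),"yellow",.05)]
cv2.imwrite("pics/m.png",np.hstack([cv2.resize(m,(240,330),interpolation=0) for m in ms]))
```

```text
blue (array([575. , 252.6, 176.2,  81.7]), 17.2)
red (array([566.2,  11.5, 159.1,  66.8]), -9.6)
yellow (array([ 549.1, -251.7,  146. ,   52. ]), 3.2)
```

View pics/m.png

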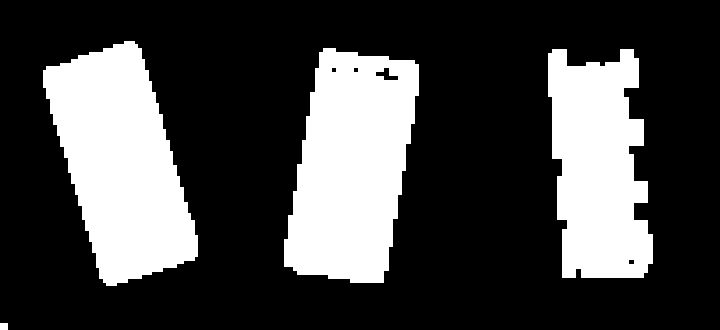

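```bash
python3 -m crank '0 0.6 0.6 0.5 0; 0 0.6 0.6 0.5 0; 0 0 0 0 0'
python3 - <<'E'
from h import *
to(.575,.254,.14,17)
for n in("top","scene"):
    p,d=manip.camera(n); np.savez(n+"6.npz",p=p,d=d)
cv2.imwrite("pics/z6.png",cv2.resize(p[150:225,375:460],None,fx=8,fy=8,interpolation=cv2.INTER_CUBIC))
z=np.load("top6.npz");p,d=z["p"],z["d"];P2=cloud("top",d)
cv2.imwrite("pics/zt6.png",cv2.resize(p[160:250,180:270],None,fx=6.6,fy=6.6,interpolation=cv2.INTER_CUBIC))
m=np.zeros((480,640),bool);m[160:250,190:270]=True
a=np.radians(17); n=np.array([-np.sin(a),np.cos(a)]); t=np.array([np.cos(a),np.sin(a)])
for l,h in((.035,.055),(.11,.14)):
  s=m&(P2[...,2]>l)&(P2[...,2]<h);q=P2[s]; uv=q[:,:2]@np.c_[n,t]*1000
  print(rect(q[:,:2]))
  for lo,hi in((530,560),(560,600),(630,700)):
    k=(uv[:,1]>lo)&(uv[:,1]<hi); print(lo,k.sum(),uv[k].min(0).round(1),uv[k].max(0).round(1),np.median(q[k][:,2]).round(4))
E
```

```text
time: 7.4
position: [0.5748, 0.2421, 0.123]
ee_rot: [-1.629, 1.552, -2.912]
wrist_force: [0.1, 0.1, -3.2]
finger_gap: 0.648
t 7.4 pos [0.5748 0.2421 0.123 ] F [ 0.1  0.1 -3.2] gap 60.9 q6 1.57 toolx [-0.018 -0.004 -1.   ] jaw yaw -73.5
shift now axes [-1.71  0.32 -1.13] | turn -0.5 | shift after turn [-1.71  0.33 -1.13]
(array([600.6, 218.4, 243.1, 107.3]), -18.5)
530 37 [ 36.5 539.6] [112.2 559.3] 0.0484
560 37 [ 36.1 561. ] [112.1 598.4] 0.0494
630 3 [ 36.6 695. ] [ 39.2 699.8] 0.0478
(array([574.6, 244.9, 152.1,  64.5]), 16.8)
530 40 [ 34.7 545. ] [ 96.8 559.9] 0.1243
560 65 [ 34.1 561.2] [ 98.  599.9] 0.1239
630 11 [ 33.8 678.3] [ 37.2 697.1] 0.1234
```

View pics/zt6.png

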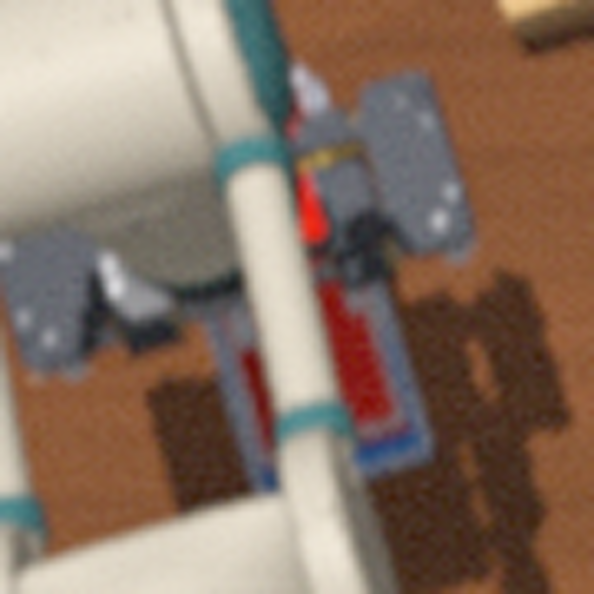

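View pics/z6.png

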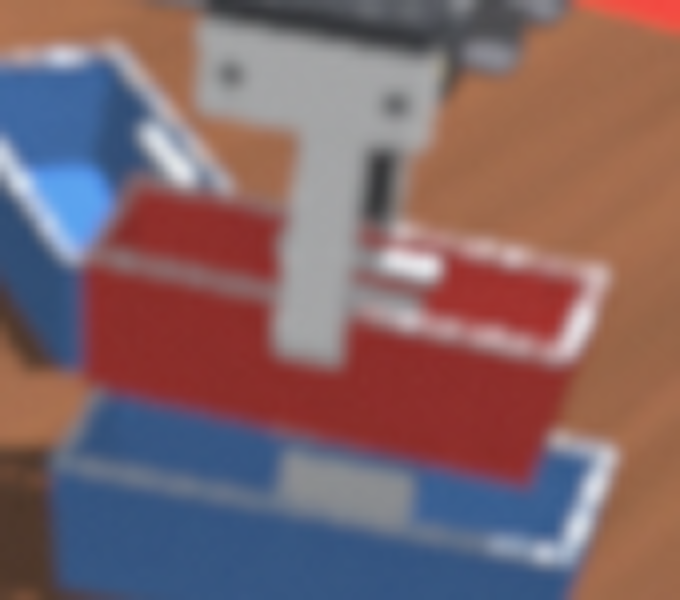

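```bash
python3 -m crank '0 0.3 -0.8 0 0'; python3 -m crank '0 0 0 0 0'
cat > m.py <<'E'
from h import *
import sys
to(.575,.254,.14,17)
p,d=manip.camera("top");P2=cloud("top",d)
cv2.imwrite("pics/zt.png",cv2.resize(p[160:250,180:270],None,fx=6.6,fy=6.6,interpolation=cv2.INTER_CUBIC))
m=np.zeros((480,640),bool);m[160:250,190:270]=True
a=np.radians(17); n=np.array([-np.sin(a),np.cos(a)]); t=np.array([np.cos(a),np.sin(a)])
zl=float(sys.argv[1]);
for l,h in((.035,.056),(zl-.012,zl+.012)):
  s=m&(P2[...,2]>l)&(P2[...,2]<h);q=P2[s]; uv=q[:,:2]@np.c_[n,t]*1000
  print(rect(q[:,:2]))
  for lo,hi in((530,560),(560,600),(630,700)):
    k=(uv[:,1]>lo)&(uv[:,1]<hi); 
    if k.sum(): print(lo,k.sum(),uv[k].min(0).round(1),uv[k].max(0).round(1),np.median(q[k][:,2]).round(4))
E
python3 m.py .125
```

```text
time: 7.6
position: [0.5743, 0.2499, 0.1231]
ee_rot: [-1.647, 1.551, -2.931]
wrist_force: [-0.5, 0.3, -2.9]
finger_gap: 0.647
time: 7.7
position: [0.5746, 0.2508, 0.1233]
ee_rot: [-1.7, 1.551, -2.985]
wrist_force: [0.5, 0.0, -3.0]
finger_gap: 0.653
t 7.7 pos [0.5746 0.2508 0.1233] F [ 0.5  0.  -3. ] gap 61.4 q6 1.58 toolx [-0.019 -0.003 -1.   ] jaw yaw -73.6
shift now axes [-1.67  0.1  -0.3 ] | turn -0.6 | shift after turn [-1.67  0.1  -0.3 ]
(array([600.5, 217. , 243.9, 104. ]), -18.1)
530 32 [ 36.2 539.3] [113.3 558.6] 0.0496
560 22 [ 36.5 560.1] [ 46.8 599.8] 0.0491
630 4 [ 36.  693.7] [ 48.1 699.9] 0.05
(array([575.5, 253.3, 154.2,  63.4]), 17.0)
530 31 [ 43.5 547.3] [104.9 559.2] 0.1261
560 62 [ 42.7 560. ] [105.6 599.6] 0.1238
630 11 [ 42.2 680.3] [ 46.8 699.7] 0.1234
```

```bash
python3 -m crank '1 0 0 0 0; 1 0 0 0 0; 0 0 0 0 0'; python3 m.py .1
```

```text
time: 8.05
position: [0.5734, 0.2504, 0.1018]
ee_rot: [-1.642, 1.551, -2.926]
wrist_force: [-0.7, -0.0, -3.6]
finger_gap: 0.649
t 8.05 pos [0.5734 0.2504 0.1018] F [-0.7 -0.  -3.6] gap 61.0 q6 1.58 toolx [-0.02  -0.004 -1.   ] jaw yaw -73.5
shift now axes [-3.83  0.18 -0.3 ] | turn -0.5 | shift after turn [-3.83  0.18 -0.3 ]
(array([602.7, 216.6, 239.6, 104.1]), -18.3)
530 31 [ 36.7 538.8] [112.1 559.3] 0.0507
560 52 [ 35.6 560.7] [ 72.8 599.9] 0.052
630 23 [ 37.  639.4] [ 66.  698.1] 0.0507
(array([572.7, 255.5, 153.5,  69.1]), 17.0)
530 31 [ 43.1 545.6] [105.4 559.7] 0.1039
560 66 [ 42.3 560.2] [105.4 599.9] 0.1017
630 12 [ 42.3 679.6] [ 47.8 699.2] 0.0999
```

View pics/zt.png

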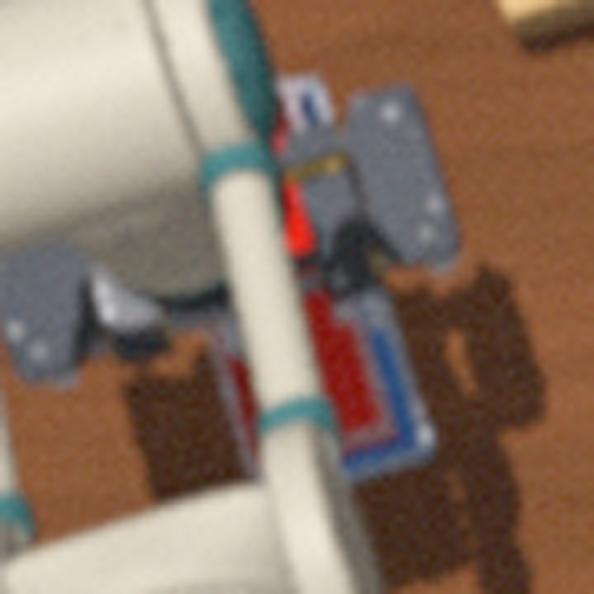

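```bash
for r in '1 0.1 0 0 0' '0.7 0.1 0 0 0' '0.5 0 0 0 0'; do :; done; python3 -m crank '1 0.1 0 0 0'; python3 -m crank '0.6 0.1 0 0 0'; python3 -m crank '0.3 0 0 0 0'; python3 -m crank '0.3 0 0 0 0'; python3 m.py .08
```

```text
time: 8.2
position: [0.5756, 0.2512, 0.0932]
ee_rot: [-1.663, 1.555, -2.947]
wrist_force: [0.6, 0.4, -2.7]
finger_gap: 0.647
time: 8.3
position: [0.5759, 0.2513, 0.086]
ee_rot: [-1.655, 1.553, -2.939]
wrist_force: [-0.4, -0.4, -3.3]
finger_gap: 0.646
time: 8.4
position: [0.5758, 0.2514, 0.0821]
ee_rot: [-1.668, 1.553, -2.952]
wrist_force: [0.4, 0.3, -3.6]
finger_gap: 0.645
time: 8.5
position: [0.5756, 0.2516, 0.0786]
ee_rot: [-1.689, 1.552, -2.972]
wrist_force: [-1.0, 0.8, -2.3]
finger_gap: 0.651
t 8.5 pos [0.5756 0.2516 0.0786] F [-1.   0.8 -2.3] gap 61.2 q6 1.58 toolx [-0.018 -0.003 -1.   ] jaw yaw -73.5
shift now axes [-6.13 -0.11 -0.26] | turn -0.5 | shift after turn [-6.13 -0.11 -0.26]
(array([604.9, 215.2, 233.8, 103.1]), -18.5)
530 35 [ 36.7 539.2] [111.2 560. ] 0.0487
560 91 [ 35.8 560.3] [113.1 599.8] 0.0402
630 17 [ 36.5 643.7] [ 65.9 697.6] 0.0441
(array([574.9, 254. , 152.2,  63.2]), 17.2)
530 26 [ 43.9 548. ] [106.  559.9] 0.0832
560 59 [ 43.  561.4] [106.3 599.2] 0.0818
630 9 [ 43.4 682.5] [ 46.6 699. ] 0.0794
```

```bash
python3 -m crank '0.3 0 0 0 0'; python3 -m crank '0.3 0 0 0 0'; python3 m.py .075
```

```text
time: 8.65
position: [0.5757, 0.2519, 0.0754]
ee_rot: [-1.713, 1.552, -2.996]
wrist_force: [-0.4, 1.0, -2.2]
finger_gap: 0.65
time: 8.75
position: [0.5758, 0.2519, 0.0724]
ee_rot: [-1.712, 1.553, -2.995]
wrist_force: [-0.8, -0.5, -1.4]
finger_gap: 0.646
t 8.75 pos [0.5758 0.2519 0.0724] F [-0.8 -0.5 -1.4] gap 60.7 q6 1.58 toolx [-0.018 -0.003 -1.   ] jaw yaw -73.5
shift now axes [-6.76 -0.13 -0.24] | turn -0.5 | shift after turn [-6.76 -0.13 -0.24]
(array([606.8, 214.3, 233.7, 102.9]), -19.7)
530 32 [ 37.  538.9] [109.3 559.9] 0.0495
560 55 [ 35.6 561.3] [113.6 599.7] 0.0485
630 9 [ 36.4 649.2] [ 64.2 697.5] 0.0477
(array([576.3, 253.3, 152.3,  62.9]), 16.0)
530 25 [ 44.  548.6] [105.5 559.9] 0.0763
560 53 [ 43.4 560.6] [105.7 599.8] 0.0745
630 9 [ 43.2 681.2] [ 47.  698.8] 0.0711
```

```bash
python3 -m crank '0 0 0 0 9.4; 0 0 0 0 9.4; 0 0 0 0 9.4; -2 0 0 0 9.4; -2 0 0 0 9.4; -1 0 0 0 0; 0 0 0 0 0; 0 0 0 0 0; 0 0 0 0 0; 0 0 0 0 0; 0 0 0 0 0; 0 0 0 0 0'; python3 m.py .072
python3 - <<'E'
from h import *
p,d=manip.camera("scene");cv2.imwrite("pics/z7.png",cv2.resize(p[150:225,375:460],None,fx=8,fy=8,interpolation=cv2.INTER_CUBIC))
E
```

```text
time: 10.0
position: [0.5767, 0.2509, 0.1233]
ee_rot: [-1.617, 1.553, -2.9]
wrist_force: [0.6, -0.3, -0.4]
finger_gap: 0.442
t 10.0 pos [0.5767 0.2509 0.1233] F [ 0.6 -0.3 -0.4] gap 41.5 q6 1.58 toolx [-0.018 -0.004 -1.   ] jaw yaw -73.5
shift now axes [-1.67 -0.11 -0.34] | turn -0.5 | shift after turn [-1.67 -0.11 -0.34]
(array([603.1, 220. , 241.3, 110.9]), -18.2)
530 35 [ 36.6 539.5] [113.9 559.5] 0.0493
560 40 [ 36.2 560.6] [112.2 599.8] 0.0505
630 22 [ 36.4 636.3] [ 54.5 699.4] 0.0499
(array([576.3, 254.3, 155.1,  64.2]), 16.6)
530 22 [ 43.  547.7] [ 75.  559.6] 0.0701
560 40 [ 43.  561.3] [107.1 599.1] 0.069
630 11 [ 42.8 652.6] [ 57.7 699.1] 0.0674
```

View pics/z7.png

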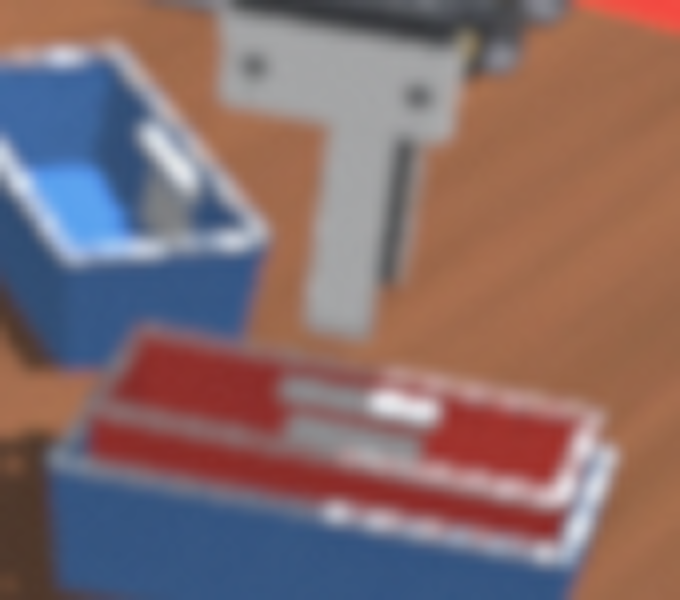

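View pics/zt.png

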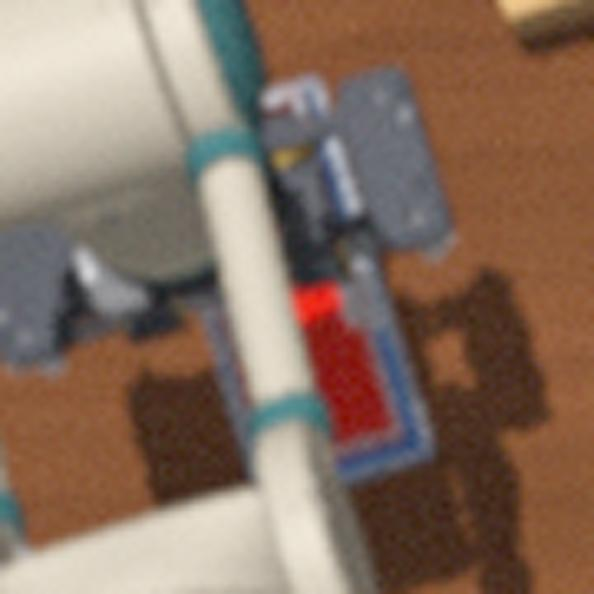

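```bash
python3 -m crank '0 -0.1 -0.1 0 0; 0 0 0 0 0; 0 0 0 0 0; 0 0 0 0 0; 0 0 0 0 0; 2 0 0 0 0; 2 0 0 0 0; 1.5 0 0 0 0; 0 0 0 0 0'; python3 -c "
from h import *
to(.5755,.252,.05,17)"
```

```text
time: 11.0
position: [0.5757, 0.2519, 0.0682]
ee_rot: [-1.633, 1.557, -2.916]
wrist_force: [-1.1, 0.3, -0.1]
finger_gap: 0.007
t 11.0 pos [0.5757 0.2519 0.0682] F [-1.1  0.3 -0.1] gap 0.7 q6 1.58 toolx [-0.014 -0.003 -1.   ] jaw yaw -73.5
shift now axes [ 1.82  0.01 -0.02] | turn -0.5 | shift after turn [ 1.82  0.01 -0.02]
```

```bash
python3 -m crank '1.2 0 0 0 0; 0.6 0 0 0 0; 0 0 0 0 0' | egrep 'pos|force'; for i in 1; do python3 -m crank '0.3 0 0 0 0'| egrep 'pos|force';python3 -m crank '0.3 0 0 0 0'| egrep 'pos|force'; python3 -m crank '0.3 0 0 0 0'| egrep 'pos|force'; python3 -m crank '0.3 0 0 0 0'| egrep 'pos|force'; done
```

```text
position: [0.5765, 0.2521, 0.0502]
wrist_force: [-0.1, 0.2, 0.1]
position: [0.577, 0.2523, 0.0477]
wrist_force: [-0.4, 0.4, 0.2]
position: [0.5773, 0.2524, 0.0449]
wrist_force: [-0.2, 0.6, -0.4]
position: [0.5776, 0.2525, 0.042]
wrist_force: [0.1, 0.3, 0.0]
position: [0.5777, 0.2526, 0.0391]
wrist_force: [0.4, -0.1, 3.4]
```

```bash
python3 -m crank '0.3 0 0 0 0'| egrep 'pos|force';python3 -m crank '0.3 0 0 0 0'| egrep 'pos|force'; python3 -m crank '0.3 0 0 0 0'| egrep 'pos|force'
```

```text
position: [0.578, 0.2526, 0.0365]
wrist_force: [-0.7, 0.8, 5.7]
position: [0.5781, 0.2527, 0.0341]
wrist_force: [-1.4, 0.1, 5.4]
position: [0.5783, 0.2528, 0.0317]
wrist_force: [-1.0, -0.4, 7.2]
```

```bash
python3 -m crank '0.3 0 0 0 0'| egrep 'pos|force';python3 -m crank '0.3 0 0 0 0'| egrep 'pos|force'; python3 -m crank '0.3 0 0 0 0'| egrep 'pos|force'
```

```text
position: [0.5785, 0.2528, 0.0297]
wrist_force: [-2.6, -1.1, 8.9]
position: [0.5787, 0.2529, 0.0278]
wrist_force: [-3.2, -1.7, 9.2]
position: [0.5788, 0.2529, 0.0271]
wrist_force: [-6.1, -1.7, 24.8]
```

```bash
python3 -m crank '-1 0 0 0 0; -3 0 0 0 0; -4 0 0 0 0; -4 0 0 0 0; 0 0 0 0 0'; python3 m.py .054
python3 - <<'E'
from h import *
p,d=manip.camera("scene");cv2.imwrite("pics/z8.png",cv2.resize(p[150:225,375:460],None,fx=8,fy=8,interpolation=cv2.INTER_CUBIC))
E
```

```text
time: 12.8
position: [0.579, 0.2529, 0.1504]
ee_rot: [-1.731, 1.565, -3.014]
wrist_force: [1.0, -0.2, 0.3]
finger_gap: 0.003
t 12.8 pos [0.579  0.2529 0.1504] F [ 1.  -0.2  0.3] gap 0.3 q6 1.58 toolx [-0.005 -0.001 -1.   ] jaw yaw -73.5
shift now axes [ 1.04 -0.35 -0.22] | turn -0.5 | shift after turn [ 1.04 -0.35 -0.22]
(array([608.8, 222.8, 227.6, 119. ]), -17.3)
530 47 [ 35.9 538.8] [ 82.  559.7] 0.0515
560 44 [ 35.8 561.8] [113.2 600. ] 0.0511
630 35 [ 37.6 630.5] [ 70.4 699.8] 0.0512
(array([606.9, 224.1, 224.3, 116.3]), -16.0)
530 55 [ 35.9 538.8] [ 82.  559.7] 0.0525
560 53 [ 35.8 561.8] [113.2 600. ] 0.0526
630 39 [ 37.6 630.7] [ 70.4 699.8] 0.0524
```

View pics/z8.png

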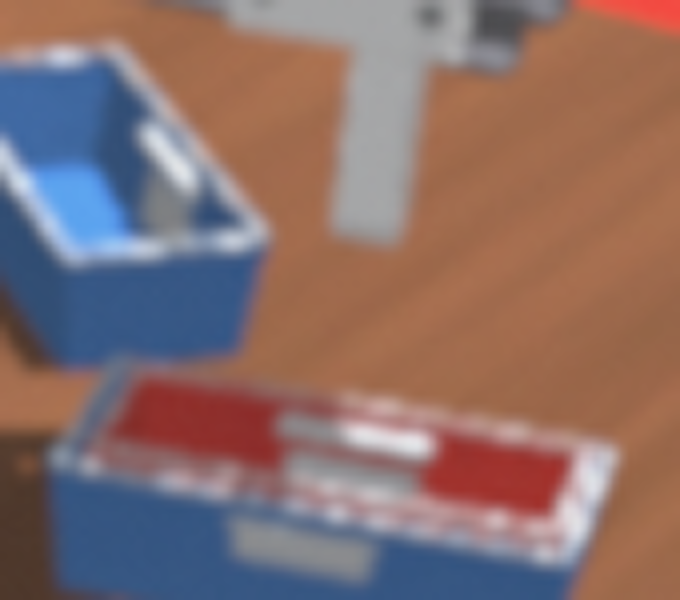

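```bash
python3 -m crank '0 0 0 7 9.4; 0 0 0 7 9.4; 0 0 0 0 9.4'; python3 -c "
from h import *
to(.5486,-.2517,.13,3.1)"
```

```text
time: 13.2
position: [0.5723, 0.2507, 0.1395]
ee_rot: [-1.341, 1.546, -2.877]
wrist_force: [-0.2, 0.2, 0.2]
finger_gap: 0.223
t 13.2 pos [0.5723 0.2507 0.1395] F [-0.2  0.2  0.2] gap 21.0 q6 1.84 toolx [-0.024 -0.007 -1.   ] jaw yaw -88.0
shift now axes [ 1.34 -4.1  50.12] | turn -1.1 | shift after turn [ 1.34 -5.05 50.03]
```

```bash
python3 -m crank '0 -0.3 4 -1 9.4; 0 -0.4 4 0 9.4; 0 -0.4 4 0 9.4; 0 -0.4 4 0 9.4; 0 -0.4 4 0 9.4; 0 -0.4 4 0 9.4; 0 -0.4 4 0 9.4; 0 -0.4 4 0 9.4; 0 -0.4 4 0 9.4; 0 -0.4 4 0 9.4; 0 -0.4 4 0 9.4; 0 0 0 0 9.4'; python3 -c "
from h import *
to(.5486,-.2517,.13,3.1)"
```

```text
time: 14.4
position: [0.5488, -0.205, 0.1218]
ee_rot: [-1.627, 1.515, -3.104]
wrist_force: [-0.3, -0.3, 0.1]
finger_gap: 1.003
t 14.4 pos [ 0.5488 -0.205   0.1218] F [-0.3 -0.3  0.1] gap 94.3 q6 1.03 toolx [-0.056 -0.002 -0.998] jaw yaw -84.6
shift now axes [-0.81 -0.5   4.64] | turn 2.3 | shift after turn [-0.81 -0.32  4.66]
```

```bash
python3 -m crank '0 -0.1 2.2 1 9.4; 0 -0.1 2.2 1 9.4; 0 0 0 0 9.4' >/dev/null; python3 -c "
from h import *
to(.5486,-.2517,.13,3.1)";  python3 -m crank '-1.5 0 0 0 9.4; -1.5 0 0 0 9.4; -1.5 0 0 0 9.4; 0 0 0 0 9.4'>/dev/null;  python3 -c "
from h import *
to(.5486,-.2517,.13,3.1)"; python3 -m crank '4.5 0 0 0 9.4; 0 0 0 0 9.4'>/dev/null;  python3 -c "
from h import *
to(.5486,-.2517,.13,3.1)"
```

```text
t 14.7 pos [ 0.5479 -0.2483  0.117 ] F [-0.5  0.3  0. ] gap 93.9 q6 0.99 toolx [-0.063  0.004 -0.998] jaw yaw -86.4
shift now axes [-1.3  -0.04  0.33] | turn 0.5 | shift after turn [-1.3  -0.03  0.33]
t 15.1 pos [ 0.548  -0.2411  0.1579] F [ 0.4 -0.8 -0. ] gap 93.9 q6 0.99 toolx [-0.073  0.014 -0.997] jaw yaw -85.9
shift now axes [2.76 0.18 1.11] | turn 1.0 | shift after turn [2.76 0.2  1.11]
t 15.3 pos [ 0.5442 -0.2373  0.1114] F [-1.   0.3  0.7] gap 93.8 q6 0.99 toolx [-0.074  0.016 -0.997] jaw yaw -85.7
shift now axes [-1.92  0.19  1.43] | turn 1.2 | shift after turn [-1.92  0.22  1.43]
```

```bash
cat > c.py <<'E'
from h import *
import sys
manip.camera("scene"); 
to(*map(float,sys.argv[1:5]))
E
python3 -m crank '0 0.2 1.4 1 9.4'>/dev/null; python3 c.py .5486 -.2517 .052 3.1; python3 -m crank '2.5 0 0 0 9.4'>/dev/null; python3 c.py .5486 -.2517 .052 3.1
```

```text
t 15.45 pos [ 0.5476 -0.2525  0.1105] F [ 1.  -1.6 -0.5] gap 93.8 q6 0.99 toolx [-0.075  0.015 -0.997] jaw yaw -86.7
shift now axes [5.83 0.53 0.03] | turn 0.2 | shift after turn [5.83 0.53 0.03]
t 15.6 pos [ 0.5454 -0.2528  0.0834] F [-1.8 -0.  -2.6] gap 94.1 q6 0.99 toolx [-0.076  0.016 -0.997] jaw yaw -86.7
shift now axes [ 3.11  0.56 -0.03] | turn 0.2 | shift after turn [ 3.11  0.56 -0.03]
```

```bash
python3 -m crank '1.5 0.4 0 0 9.4'>/dev/null; python3 c.py .5486 -.2517 .052 3.1; python3 -m crank '1.5 0.2 0 0 9.4'>/dev/null; python3 c.py .5486 -.2517 .052 3.1;python3 - <<'E'
from h import *
p,d=manip.camera("scene");cv2.imwrite("pics/s9.png",cv2.resize(p[220:340,220:350],None,fx=5,fy=5,interpolation=cv2.INTER_CUBIC))
E
```

```text
t 15.75 pos [ 0.5481 -0.2526  0.0664] F [-0.5  0.8 -1.1] gap 93.9 q6 0.99 toolx [-0.078  0.017 -0.997] jaw yaw -86.8
shift now axes [ 1.43  0.17 -0.05] | turn 0.1 | shift after turn [ 1.43  0.17 -0.05]
t 15.9 pos [ 0.5487 -0.2523  0.0499] F [-0.9 -0.3 -1.3] gap 94.0 q6 1.0 toolx [-0.079  0.018 -0.997] jaw yaw -86.8
shift now axes [-0.21 -0.02 -0.07] | turn 0.1 | shift after turn [-0.21 -0.02 -0.07]
```

View pics/s9.png

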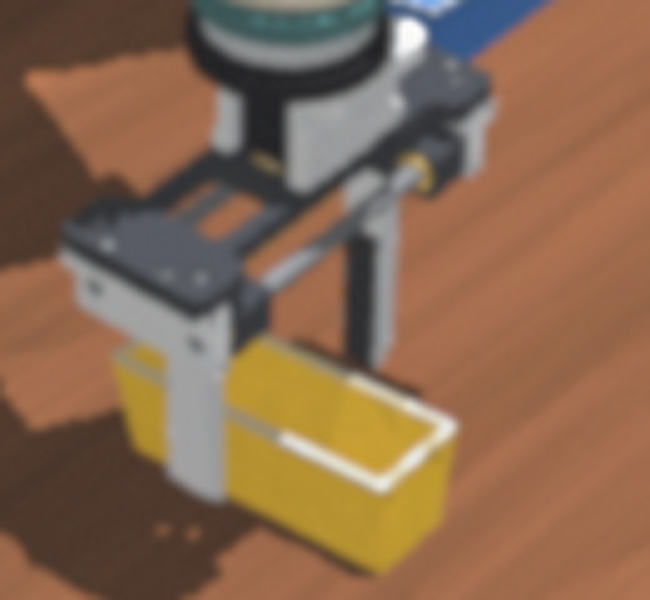

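```bash
python3 -m crank '0 0 0 0 0; 0 0 0 0 0; 0 0 0 0 0; 0 0 0 0 0; 0 0 0 0 0; 0 0 0 0 0; 0 0 0 0 0; 0 0 0 0 0; 0 0 0 0 0'>/dev/null; python3 c.py .5486 -.2517 .052 3.1; python3 -m crank '0 0 0 0 0'; python3 -m crank '-1.5 0 0 0 0'>/dev/null;  python3 c.py .5486 -.2517 .052 3.1; python3 -m crank '-4 0 0 0 0'>/dev/null;  python3 c.py .5486 -.2517 .052 3.1;  python3 -m crank '-4 0 0 0 0'>/dev/null;  python3 c.py .576 .252 .15 17
```

```text
t 16.9 pos [ 0.5504 -0.2539  0.0555] F [ 0.  -0.2 -0.4] gap 47.1 q6 1.0 toolx [-0.075  0.015 -0.997] jaw yaw -86.8
shift now axes [ 0.37 -0.15 -0.22] | turn 0.1 | shift after turn [ 0.37 -0.15 -0.22]
time: 17.0
position: [0.5505, -0.2539, 0.0556]
ee_rot: [-1.819, 1.495, 2.95]
wrist_force: [0.8, 0.0, 0.3]
finger_gap: 0.498
t 17.15 pos [ 0.5521 -0.2543  0.0719] F [ 1.1  0.8 -0.9] gap 47.0 q6 1.0 toolx [-0.074  0.014 -0.997] jaw yaw -86.8
shift now axes [ 2.01 -0.18 -0.24] | turn 0.1 | shift after turn [ 2.01 -0.19 -0.24]
t 17.3 pos [ 0.5573 -0.2559  0.117 ] F [ 2.1 -1.9  1.9] gap 46.7 q6 0.99 toolx [-0.068  0.011 -0.998] jaw yaw -86.8
shift now axes [ 6.55 -0.4  -0.37] | turn 0.1 | shift after turn [ 6.55 -0.4  -0.37]
t 17.45 pos [ 0.5633 -0.2579  0.1639] F [ 2.9 -0.9  4.2] gap 47.2 q6 0.99 toolx [-0.059  0.006 -0.998] jaw yaw -86.8
shift now axes [  1.62   4.26 -50.83] | turn -13.8 | shift after turn [  1.62  16.22 -48.35]
```

```bash
python3 -m crank '0 0 0 -7 0'>/dev/null; python3 c.py .576 .252 .15 17;python3 -m crank '0 0 0 -7 0'>/dev/null; python3 c.py .576 .252 .15 17;python3 - <<'E'
from h import *
p,d=manip.camera("scene");cv2.imwrite("pics/s10.png",cv2.resize(p[180:340,220:420],None,fx=4,fy=3.7,interpolation=cv2.INTER_CUBIC))
E
```

```text
t 17.6 pos [ 0.5651 -0.2588  0.1662] F [-0.6  0.3 -1.8] gap 47.0 q6 0.86 toolx [-0.054  0.003 -0.999] jaw yaw -79.3
shift now axes [  1.71  10.66 -49.97] | turn -6.3 | shift after turn [  1.71  16.08 -48.49]
t 17.75 pos [ 0.5654 -0.2589  0.1661] F [ 0.5  0.3 -1.6] gap 46.9 q6 0.74 toolx [-0.053  0.002 -0.999] jaw yaw -71.9
shift now axes [  1.68  16.95 -48.2 ] | turn 1.1 | shift after turn [  1.68  16.06 -48.51]
```

View pics/s10.png

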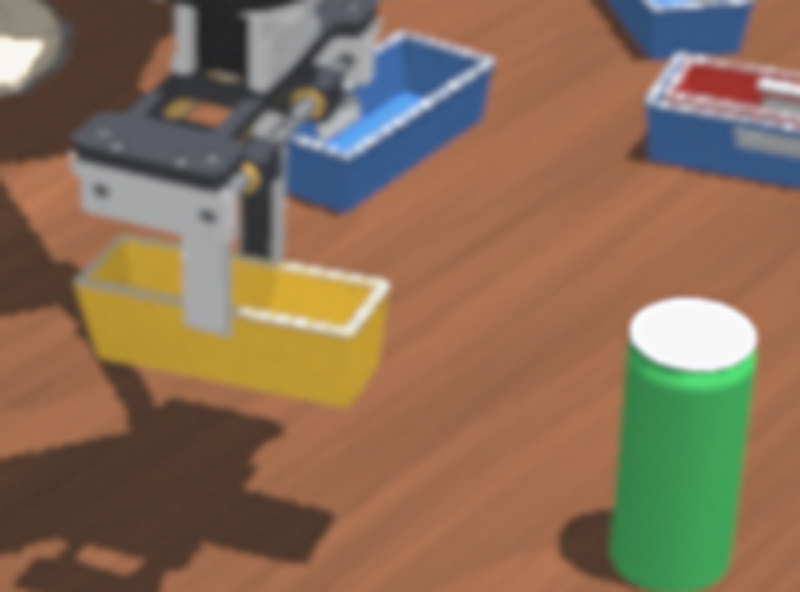

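The yellow tub is held level, with the finger at zoom (208,330) near mid-wall. Next I carry it over.

```bash
python3 -m crank '0 1.5 -4.3 0 0'>/dev/null; python3 c.py .576 .252 .15 17|head -1;python3 -m crank '0 1.5 -4.3 0 0'>/dev/null; python3 c.py .576 .252 .15 17|head -1; python3 -m crank '0 1.5 -4.3 0 0'>/dev/null; python3 c.py .576 .252 .15 17|head -1;python3 -m crank '0 1.5 -4.3 0 0'>/dev/null; python3 c.py .576 .252 .15 17; python3 -m crank '0 1.5 -4.3 0 0'>/dev/null; python3 c.py .576 .252 .15 17|head -1;python3 -m crank '0 1.5 -4.3 0 0'>/dev/null; python3 c.py .576 .252 .15 17
```

```text
t 17.95 pos [ 0.5656 -0.206   0.1647] F [-1.   5.9 -2.6] gap 47.3 q6 0.82 toolx [-0.055  0.012 -0.998] jaw yaw -72.7
t 18.1 pos [ 0.566  -0.1544  0.1642] F [-1.2  5.6 -2.4] gap 46.5 q6 0.89 toolx [-0.057  0.021 -0.998] jaw yaw -72.9
t 18.25 pos [ 0.5665 -0.1042  0.1644] F [-0.   5.4 -1.7] gap 46.9 q6 0.96 toolx [-0.059  0.031 -0.998] jaw yaw -73.0
t 18.4 pos [ 0.5672 -0.0543  0.1652] F [-0.8  5.5 -1.4] gap 46.8 q6 1.03 toolx [-0.061  0.04  -0.997] jaw yaw -73.1
shift now axes [  2.69   9.88 -28.92] | turn -0.1 | shift after turn [  2.69   9.93 -28.91]
t 18.55 pos [ 0.5682 -0.0045  0.1665] F [-0.4  4.4 -2. ] gap 46.9 q6 1.11 toolx [-0.062  0.049 -0.997] jaw yaw -73.2
t 18.7 pos [0.5694 0.0454 0.1684] F [ 0.7  4.5 -1.6] gap 47.0 q6 1.18 toolx [-0.063  0.058 -0.996] jaw yaw -73.2
shift now axes [  3.     6.74 -19.4 ] | turn -0.2 | shift after turn [  3.     6.81 -19.37]
```

```bash
python3 c.py .576 .252 .15 17;python3 c.py .576 .252 .15 17|head -1; python3 -c "
from h import *
o=manip.get_obs();print(o['joints'].round(4),o['effort'].round(3))"; python3 -m crank '0 0.6 -1.5 0 0'>/dev/null; python3 c.py .576 .252 .15 17|head -1;  python3 c.py .576 .252 .15 17|head -1
```

```text
t 18.75 pos [0.5693 0.0418 0.1682] F [-0.  -0.4 -1.4] gap 46.7 q6 1.18 toolx [-0.064  0.054 -0.997] jaw yaw -73.1
shift now axes [  2.89   6.9  -19.73] | turn -0.1 | shift after turn [  2.89   6.92 -19.73]
t 18.8 pos [0.5695 0.0391 0.1681] F [-0.1 -0.5 -2.6] gap 46.7 q6 1.18 toolx [-0.064  0.05  -0.997] jaw yaw -73.1
[-0.0828  0.3398  1.5575  0.0463  1.3122  1.1776] [  1.539 -44.119 -23.027   0.696   0.388   0.057]
t 18.95 pos [0.5706 0.0573 0.1684] F [ 0.1  1.5 -2. ] gap 47.1 q6 1.21 toolx [-0.064  0.053 -0.997] jaw yaw -73.1
t 19.0 pos [0.5706 0.0558 0.1684] F [-0.4  0.1 -2.7] gap 46.9 q6 1.21 toolx [-0.064  0.051 -0.997] jaw yaw -73.1
```

```bash
cat > w.py <<'E'
from h import *
import sys
for i in range(int(sys.argv[5])): manip.camera("scene")
to(*map(float,sys.argv[1:5])); print(manip.get_obs()['joints'].round(3))
E
python3 -m crank '0 -1.2 4.3 0 0'>/dev/null; python3 w.py .576 .252 .15 17 0; python3 -m crank '0 1.3 -4.3 0 0'>/dev/null; python3 w.py .576 .252 .15 17 0; python3 w.py .576 .252 .15 17 3;python3 w.py .576 .252 .15 17 3
```

```text
t 19.1 pos [0.5716 0.0141 0.1661] F [ 0.2 -1.5 -1.6] gap 46.9 q6 1.13 toolx [-0.064  0.053 -0.997] jaw yaw -72.8
shift now axes [  2.84   7.59 -22.43] | turn 0.2 | shift after turn [  2.84   7.52 -22.46]
[-0.126  0.344  1.556  0.046  1.312  1.13 ]
t 19.2 pos [0.5733 0.0425 0.1674] F [ 1.5  1.2 -1.9] gap 46.7 q6 1.2 toolx [-0.063  0.043 -0.997] jaw yaw -73.9
shift now axes [  2.63   6.21 -19.91] | turn -0.9 | shift after turn [  2.63   6.52 -19.81]
[-0.072  0.346  1.55   0.04   1.312  1.205]
t 19.35 pos [0.5713 0.0573 0.1683] F [-0.2 -0.8 -1.7] gap 46.9 q6 1.2 toolx [-0.065  0.053 -0.996] jaw yaw -73.0
shift now axes [  2.83   6.29 -18.31] | turn 0.0 | shift after turn [  2.83   6.28 -18.31]
[-0.054  0.344  1.551  0.051  1.315  1.204]
t 19.5 pos [0.5712 0.0579 0.1683] F [-0.1 -1.4 -2. ] gap 47.3 q6 1.2 toolx [-0.065  0.052 -0.997] jaw yaw -72.8
shift now axes [  2.8    6.32 -18.24] | turn 0.2 | shift after turn [  2.8    6.27 -18.26]
[-0.052  0.344  1.551  0.05   1.315  1.204]
```

```bash
python3 -m crank '0 -1.2 4.3 0 0; 0 1.3 -4.3 0 0; 0 0 0 0 0'>/dev/null; python3 w.py .576 .252 .15 17 2;  python3 -m crank '0 -1.2 4.3 0 0; 0 1.3 -4.3 0 0; 0 0 0 0 0'>/dev/null; python3 w.py .576 .252 .15 17 2
```

```text
t 19.9 pos [0.5741 0.0444 0.1675] F [ 0.3 -0.1 -2.4] gap 46.7 q6 1.2 toolx [-0.062  0.043 -0.997] jaw yaw -73.5
shift now axes [  2.63   6.19 -19.72] | turn -0.5 | shift after turn [  2.63   6.38 -19.66]
[-0.069  0.347  1.548  0.04   1.312  1.202]
t 20.3 pos [0.5767 0.0323 0.1669] F [-0.  -0.2 -2. ] gap 46.8 q6 1.2 toolx [-0.061  0.035 -0.998] jaw yaw -74.2
shift now axes [  2.46   6.06 -21.04] | turn -1.2 | shift after turn [  2.46   6.48 -20.91]
[-0.084  0.349  1.545  0.031  1.311  1.2  ]
```

```bash
python3 -m crank '0 -1.2 4.3 0 0; 0 1.3 -4.3 0 0; 0 0 0 0 0'>/dev/null; python3 w.py .576 .252 .15 17 2;  python3 -m crank '0 -1.2 4.3 0 0; 0 1.3 -4.3 0 0; 0 0 0 0 0'>/dev/null; python3 w.py .576 .252 .15 17 3; python3 -m crank '0 1.4 -4.2 -1 0'>/dev/null; python3 w.py .576 .252 .15 17 4;  python3 -m crank '0 1.4 -4.2 -1 0'>/dev/null; python3 w.py .576 .252 .15 17 4
```

```text
t 20.7 pos [0.5789 0.0218 0.1665] F [-0.1  0.3 -1.2] gap 46.7 q6 1.2 toolx [-0.059  0.028 -0.998] jaw yaw -74.7
shift now axes [  2.31   5.93 -22.19] | turn -1.7 | shift after turn [  2.31   6.57 -22.01]
[-0.097  0.352  1.542  0.023  1.309  1.198]
t 21.15 pos [0.5809 0.0127 0.1663] F [-0.7  0.3 -0.8] gap 47.1 q6 1.2 toolx [-0.058  0.022 -0.998] jaw yaw -75.1
shift now axes [  2.19   5.81 -23.18] | turn -2.1 | shift after turn [  2.19   6.64 -22.95]
[-0.108  0.354  1.539  0.017  1.309  1.196]
t 21.45 pos [0.5832 0.0585 0.1671] F [-0.  -1.4 -2.5] gap 46.8 q6 1.25 toolx [-0.058  0.022 -0.998] jaw yaw -73.9
shift now axes [  2.17   4.79 -18.72] | turn -0.9 | shift after turn [  2.17   5.08 -18.64]
[-0.032  0.36   1.528  0.021  1.313  1.251]
t 21.75 pos [0.5847 0.1031 0.1678] F [-0.1  0.2 -1.2] gap 46.8 q6 1.3 toolx [-0.059  0.021 -0.998] jaw yaw -72.8
shift now axes [  2.15   3.69 -14.4 ] | turn 0.2 | shift after turn [  2.15   3.63 -14.41]
[0.042 0.369 1.511 0.024 1.319 1.305]
```

```bash
python3 -m crank '0 1.2 -4.7 0 0'>/dev/null; python3 w.py .576 .252 .15 17 4; python3 -m crank '0 1.2 -4.7 0 0'>/dev/null; python3 w.py .576 .252 .15 17 4;  python3 -m crank '0 1.2 -4.7 0 0'>/dev/null; python3 w.py .576 .252 .15 17 4; python3 m.py .160
```

```text
t 22.05 pos [0.5821 0.1512 0.1689] F [ 0.8 -0.8 -1.7] gap 46.7 q6 1.38 toolx [-0.059  0.02  -0.998] jaw yaw -72.7
shift now axes [ 2.13  2.53 -9.73] | turn 0.3 | shift after turn [ 2.13  2.48 -9.74]
[0.122 0.378 1.493 0.028 1.326 1.382]
t 22.35 pos [0.5795 0.1988 0.1699] F [ 0.6 -1.  -2.1] gap 47.0 q6 1.46 toolx [-0.059  0.019 -0.998] jaw yaw -72.7
shift now axes [ 2.11  1.36 -5.11] | turn 0.3 | shift after turn [ 2.11  1.33 -5.12]
[0.199 0.393 1.467 0.031 1.336 1.458]
t 22.65 pos [0.577  0.2461 0.1708] F [ 0.4 -1.3 -1.6] gap 46.7 q6 1.53 toolx [-0.059  0.017 -0.998] jaw yaw -72.6
shift now axes [ 2.09  0.19 -0.53] | turn 0.4 | shift after turn [ 2.09  0.18 -0.53]
[0.273 0.412 1.433 0.033 1.349 1.531]
t 22.65 pos [0.577  0.2461 0.1708] F [ 0.4 -1.3 -1.6] gap 46.7 q6 1.53 toolx [-0.059  0.017 -0.998] jaw yaw -72.6
shift now axes [ 3.1   0.2  -0.71] | turn 0.4 | shift after turn [ 3.1   0.2  -0.72]
(array([606.6, 219.5, 234.2, 112.7]), -17.9)
530 44 [ 36.  538.8] [110.4 559.9] 0.0511
560 53 [ 35.8 560.8] [112.6 599.9] 0.0498
630 19 [ 35.7 631.3] [ 50.8 693.4] 0.05
(array([543.7, 241.5,  77. ,  55.7]), 19.4)
530 14 [ 45.9 551.4] [ 91.  559.1] 0.1655
560 62 [ 44.6 560. ] [ 92.5 599.2] 0.1636
```

View pics/zt.png

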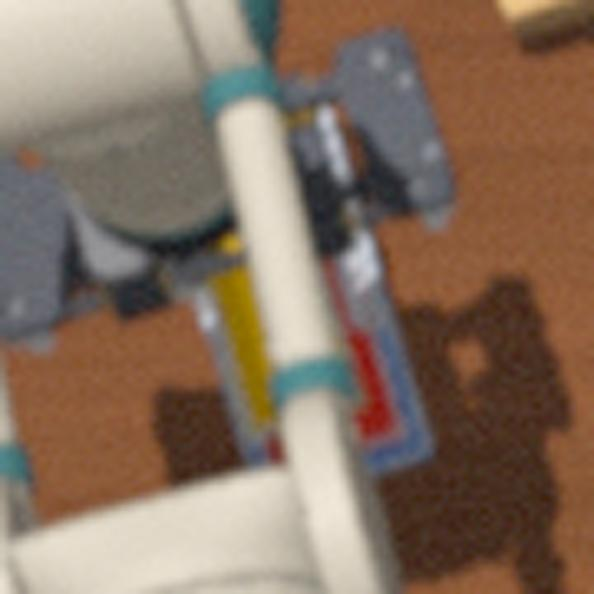

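```bash
python3 -m crank '2 0.3 -0.6 0 0'>/dev/null; python3 w.py .576 .252 .15 17 4; python3 -m crank '2 0 0 0 0'>/dev/null; python3 w.py .576 .252 .15 17 4; python3 m.py .124;python3 - <<'E'
from h import *
p,d=manip.camera("scene");cv2.imwrite("pics/z11.png",cv2.resize(p[140:225,370:460],None,fx=7.5,fy=7,interpolation=cv2.INTER_CUBIC))
E
```

```text
t 23.0 pos [0.5768 0.2509 0.1506] F [-0.2  0.  -1.9] gap 47.2 q6 1.54 toolx [-0.06   0.016 -0.998] jaw yaw -72.7
shift now axes [ 0.07 -0.04 -0.12] | turn 0.3 | shift after turn [ 0.07 -0.04 -0.12]
[0.281 0.429 1.457 0.033 1.309 1.54 ]
t 23.3 pos [0.5758 0.2506 0.1312] F [-0.9 -0.7 -1.5] gap 47.2 q6 1.54 toolx [-0.06   0.016 -0.998] jaw yaw -72.8
shift now axes [-1.88 -0.04 -0.19] | turn 0.2 | shift after turn [-1.88 -0.04 -0.19]
[0.281 0.442 1.487 0.034 1.267 1.539]
t 23.3 pos [0.5758 0.2506 0.1312] F [-0.9 -0.7 -1.5] gap 47.2 q6 1.54 toolx [-0.06   0.016 -0.998] jaw yaw -72.8
shift now axes [-0.87 -0.02 -0.37] | turn 0.2 | shift after turn [-0.87 -0.02 -0.37]
(array([608.2, 215.7, 231.5, 109. ]), -18.7)
530 29 [ 36.1 539.6] [ 62.8 559.9] 0.0507
560 51 [ 36.4 560.9] [112.2 597.6] 0.0505
630 17 [ 36.8 641.9] [ 40.2 684. ] 0.0494
(array([541.9, 246.5,  79. ,  55.7]), 18.5)
530 18 [ 50.2 551.3] [ 99.1 559.4] 0.1225
560 53 [ 49.2 560.7] [ 97.9 598.7] 0.1238
```

View pics/zt.png

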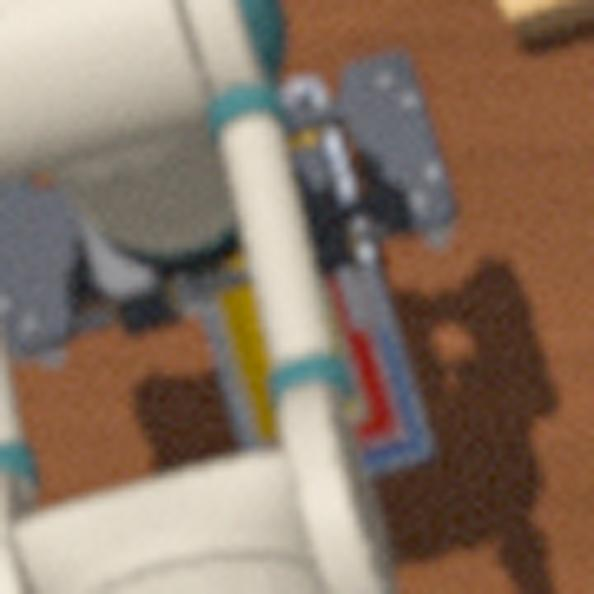

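View pics/z11.png

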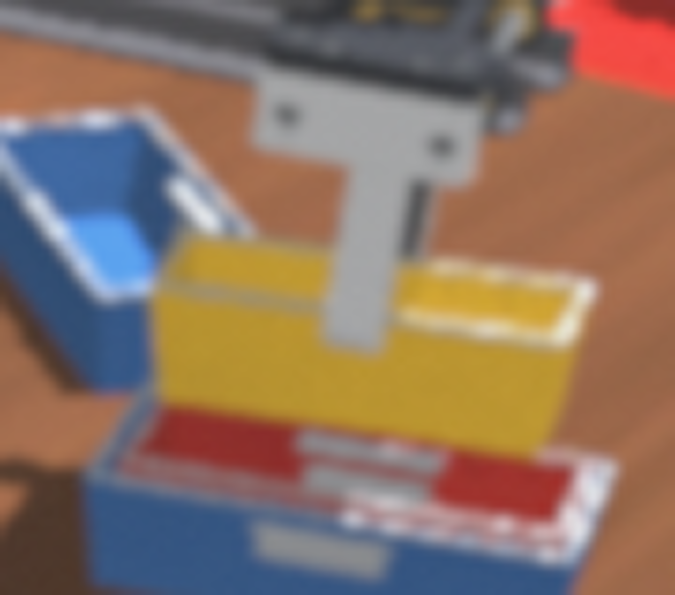

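```bash
python3 -m crank '1.5 0.2 0 0.3 0'>/dev/null; python3 w.py .576 .252 .15 17 4; python3 m.py .109;python3 - <<'E'
from h import *
p,d=manip.camera("scene");cv2.imwrite("pics/z12.png",cv2.resize(p[140:225,370:460],None,fx=7.5,fy=7,interpolation=cv2.INTER_CUBIC))
E
```

```text
t 23.7 pos [0.5775 0.252  0.1173] F [-0.4 -0.3 -2.3] gap 47.3 q6 1.54 toolx [-0.059  0.017 -0.998] jaw yaw -73.1
shift now axes [-3.26 -0.31 -0.15] | turn -0.1 | shift after turn [-3.26 -0.31 -0.15]
[0.282 0.455 1.502 0.034 1.236 1.544]
t 23.7 pos [0.5775 0.252  0.1173] F [-0.4 -0.3 -2.3] gap 47.3 q6 1.54 toolx [-0.059  0.017 -0.998] jaw yaw -73.1
shift now axes [-2.25 -0.3  -0.34] | turn -0.1 | shift after turn [-2.25 -0.3  -0.34]
(array([610.3, 217.1, 222.6, 107.6]), -17.3)
530 33 [ 36.4 539.3] [ 62.9 559.8] 0.05
560 50 [ 36.2 560.9] [112.6 598.7] 0.0492
630 14 [ 36.1 653.2] [ 40.1 698.2] 0.0499
(array([544.1, 248.4,  78.7,  56.7]), 19.0)
530 13 [ 50.3 554.5] [ 97.7 559.9] 0.1113
560 54 [ 50.  560.6] [ 99.7 600. ] 0.1096
630 1 [ 92.8 631.8] [ 92.8 631.8] 0.0986
```

View pics/z12.png

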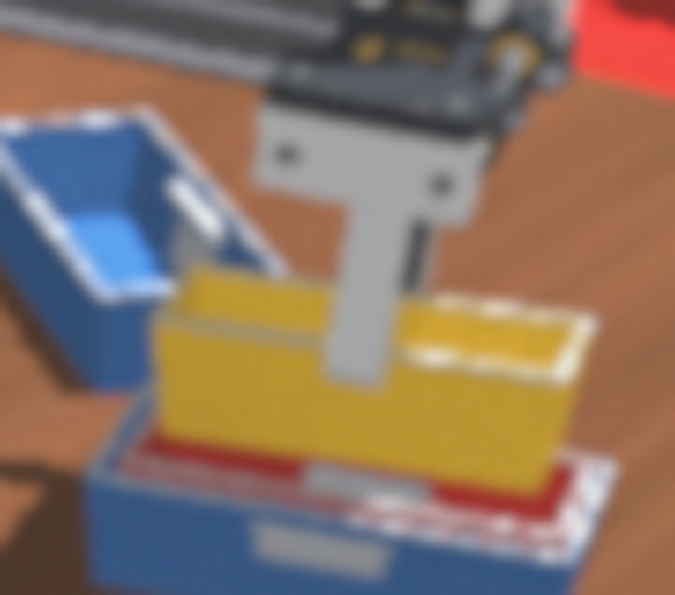

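View pics/zt.png

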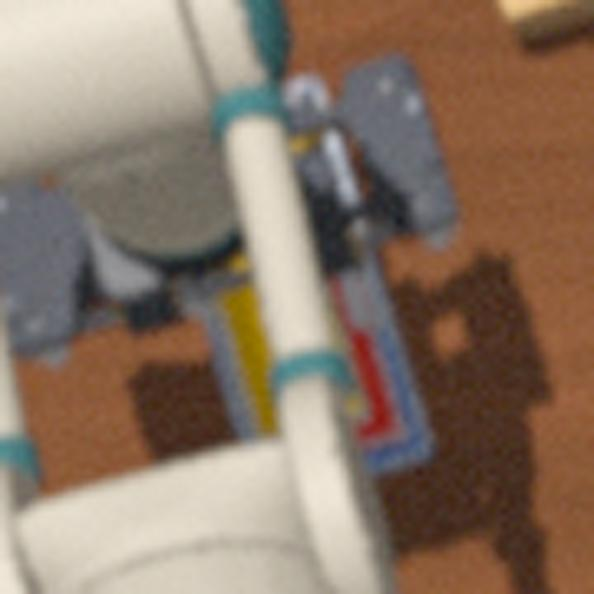

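```bash
python3 -m crank '1.2 0 0 0 0'>/dev/null; python3 w.py .5765 .252 .085 17 3; python3 -m crank '1 0 0 0 0'>/dev/null; python3 w.py .5765 .252 .085 17 3; python3 m.py .087
```

```text
t 24.05 pos [0.5763 0.2521 0.1047] F [ 0.2 -0.5 -1.8] gap 46.9 q6 1.54 toolx [-0.06   0.016 -0.998] jaw yaw -73.1
shift now axes [1.97 0.12 0.08] | turn -0.1 | shift after turn [1.97 0.12 0.08]
[0.283 0.464 1.52  0.034 1.21  1.544]
t 24.3 pos [0.575  0.2518 0.0936] F [ 0.6 -1.2 -1.6] gap 46.6 q6 1.54 toolx [-0.062  0.015 -0.998] jaw yaw -73.1
shift now axes [0.85 0.2  0.05] | turn -0.1 | shift after turn [0.85 0.2  0.05]
[0.283 0.473 1.535 0.034 1.189 1.544]
t 24.3 pos [0.575  0.2518 0.0936] F [ 0.6 -1.2 -1.6] gap 46.6 q6 1.54 toolx [-0.062  0.015 -0.998] jaw yaw -73.1
shift now axes [-4.63 -0.19 -0.36] | turn -0.1 | shift after turn [-4.63 -0.19 -0.36]
(array([610.8, 214.2, 222.8, 104.4]), -18.4)
530 35 [ 36.8 538.8] [ 63.1 559.8] 0.051
560 79 [ 36.3 561.4] [112.3 599.7] 0.0499
630 14 [ 36.3 633.5] [ 91.  699.2] 0.05
(array([541.4, 248.5,  76.7,  56.7]), 17.2)
530 4 [ 50.9 552.2] [ 57.3 555.7] 0.0866
560 53 [ 50.9 561. ] [ 99.3 599. ] 0.0867
```

Still aligned (across about 75.0 against 74.3; along −2 mm). I continue down with a small correction.

```bash
python3 -m crank '0.4 0.2 0.05 0 0'>/dev/null; python3 w.py .5765 .252 .085 17 3; python3 -m crank '0.4 0.1 0 0 0'>/dev/null; python3 w.py .5765 .252 .085 17 3; python3 -m crank '0.3 0 0 0 0'>/dev/null; python3 w.py .5765 .252 .085 17 2;  python3 m.py .08
```

```text
t 24.6 pos [0.5771 0.2521 0.0896] F [ 0.4  0.2 -2.7] gap 47.0 q6 1.54 toolx [-0.061  0.015 -0.998] jaw yaw -73.1
shift now axes [ 0.47 -0.04  0.  ] | turn -0.1 | shift after turn [ 0.47 -0.04  0.  ]
[0.283 0.479 1.535 0.034 1.182 1.543]
t 24.85 pos [0.5781 0.2522 0.0853] F [ 1.1 -0.5 -2.3] gap 46.6 q6 1.54 toolx [-0.061  0.015 -0.998] jaw yaw -73.1
shift now axes [ 0.04 -0.15 -0.03] | turn -0.1 | shift after turn [ 0.04 -0.15 -0.03]
[0.283 0.484 1.538 0.034 1.174 1.543]
t 25.05 pos [0.578  0.2521 0.0821] F [ 1.6 -1.9 -2.2] gap 47.4 q6 1.54 toolx [-0.061  0.015 -0.998] jaw yaw -73.0
shift now axes [-0.28 -0.16 -0.04] | turn -0.0 | shift after turn [-0.28 -0.16 -0.04]
[0.283 0.487 1.542 0.034 1.167 1.543]
t 25.05 pos [0.578  0.2521 0.0821] F [ 1.6 -1.9 -2.2] gap 47.4 q6 1.54 toolx [-0.061  0.015 -0.998] jaw yaw -73.0
shift now axes [-5.76 -0.54 -0.45] | turn -0.0 | shift after turn [-5.76 -0.54 -0.45]
(array([613.4, 214.7, 218.3, 107.3]), -18.2)
530 30 [ 36.2 539. ] [ 60.3 559.4] 0.0517
560 75 [ 35.9 561.5] [111.9 599.7] 0.0508
630 8 [ 36.4 647.9] [ 41.2 699.6] 0.0471
(array([543.8, 245.7,  72.4,  56.8]), 85.9)
530 5 [ 51.4 554.4] [ 57.8 558.8] 0.0746
560 37 [ 50.4 560.4] [ 98.4 599. ] 0.0765
630 1 [ 97.1 630. ] [ 97.1 630. ] 0.0793
```

```bash
python3 -m crank '0 0 0 0 9.4; 0 0 0 0 9.4; 0 0 0 0 9.4; 0 0 0 0 9.4' >/dev/null; python3 w.py .578 .252 .12 17 2; python3 -m crank '-2.5 0 0 0 9.4' >/dev/null; python3 w.py .578 .252 .12 17 3;  python3 -m crank '-2 0 0 0 0' >/dev/null; python3 w.py .578 .252 .12 17 3; python3 -m crank '0 0 0 0 0; 0 0 0 0 0; 0 0 0 0 0; 0 0 0 0 0; 0 0 0 0 0; 0 0 0 0 0; 0 0 0 0 0; 0 0 0 0 0; 0 0 0 0 0' >/dev/null; python3 w.py .578 .252 .12 17 1; python3 m.py .075
python3 - <<'E'
from h import *
p,d=manip.camera("scene");cv2.imwrite("pics/z13.png",cv2.resize(p[140:225,370:460],None,fx=7.5,fy=7,interpolation=cv2.INTER_CUBIC))
E
```

```text
t 25.6 pos [0.5777 0.2536 0.0831] F [0.4 0.1 0.2] gap 83.2 q6 1.54 toolx [-0.061  0.017 -0.998] jaw yaw -73.1
shift now axes [-3.69 -0.21  0.03] | turn -0.1 | shift after turn [-3.69 -0.21  0.03]
[0.283 0.486 1.541 0.037 1.168 1.543]
t 25.85 pos [0.5805 0.2536 0.1094] F [-0.2  0.6  0.3] gap 93.8 q6 1.54 toolx [-0.057  0.019 -0.998] jaw yaw -73.1
shift now axes [-1.05 -0.34  0.04] | turn -0.1 | shift after turn [-1.05 -0.34  0.04]
[0.282 0.465 1.506 0.036 1.221 1.544]
t 26.1 pos [0.5822 0.2534 0.1296] F [ 0.1 -0.   0.5] gap 77.6 q6 1.54 toolx [-0.055  0.019 -0.998] jaw yaw -73.1
shift now axes [ 0.98 -0.4   0.04] | turn -0.1 | shift after turn [ 0.98 -0.4   0.04]
[0.281 0.45  1.477 0.036 1.262 1.544]
t 27.05 pos [0.5795 0.2527 0.1246] F [-0.6  1.  -0.3] gap 2.0 q6 1.54 toolx [-0.063  0.017 -0.998] jaw yaw -73.1
shift now axes [ 0.47 -0.14  0.04] | turn -0.1 | shift after turn [ 0.47 -0.14  0.04]
[0.281 0.454 1.484 0.036 1.259 1.544]
t 27.05 pos [0.5795 0.2527 0.1246] F [-0.6  1.  -0.3] gap 2.0 q6 1.54 toolx [-0.063  0.017 -0.998] jaw yaw -73.1
shift now axes [-1.5  -0.48 -0.31] | turn -0.1 | shift after turn [-1.5  -0.48 -0.31]
(array([611.8, 216.8, 222.2, 110.6]), -18.2)
530 32 [ 36.1 539.1] [ 62.6 558.6] 0.0499
560 78 [ 36.  560.9] [112.8 599.9] 0.0502
630 40 [ 36.4 630.9] [ 92.6 700. ] 0.0495
(array([567.8, 251. , 125.3,  54.5]), 21.1)
530 7 [ 51.5 555.2] [ 61.1 559. ] 0.0735
560 57 [ 43.3 560.9] [ 99.3 599.9] 0.0748
630 17 [ 50.  631.1] [ 54.4 680.8] 0.0761
```

View pics/z13.png

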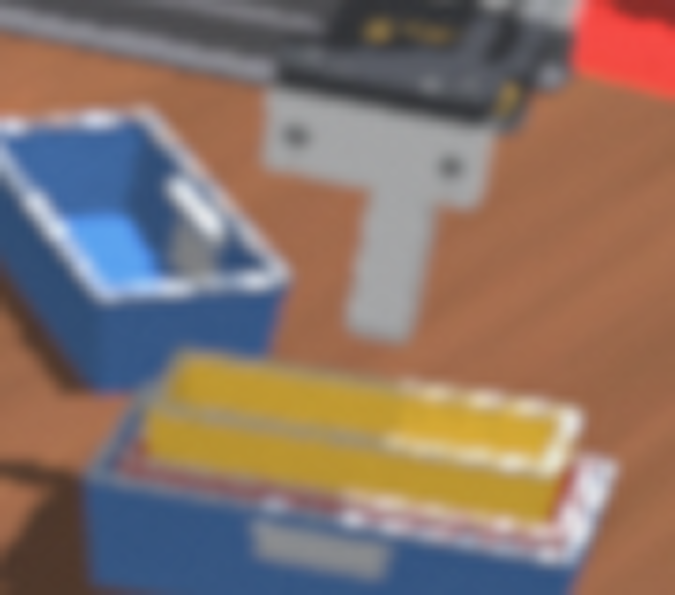

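View pics/zt.png

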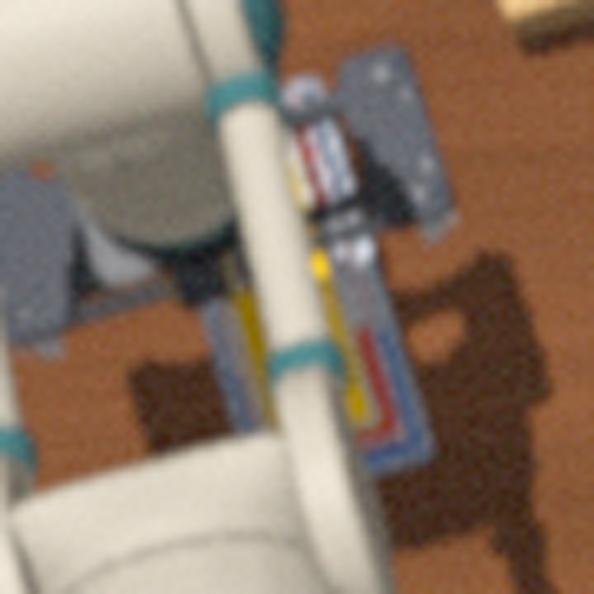

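```bash
python3 -m crank '2 -0.1 0 0 0' >/dev/null; python3 w.py .577 .252 .055 17 3; python3 -m crank '2 0 0 0 0' >/dev/null; python3 w.py .577 .252 .055 17 3;  python3 -m crank '2 0 0 0 0' >/dev/null; python3 w.py .577 .252 .055 17 3
```

```text
t 27.4 pos [0.5762 0.2524 0.1038] F [0.5 0.1 0.1] gap 0.9 q6 1.54 toolx [-0.066  0.016 -0.998] jaw yaw -73.1
shift now axes [4.86 0.34 0.23] | turn -0.1 | shift after turn [4.86 0.34 0.23]
[0.282 0.468 1.516 0.036 1.216 1.543]
t 27.65 pos [0.5744 0.2526 0.0835] F [0.2 0.1 0.9] gap 0.4 q6 1.54 toolx [-0.067  0.016 -0.998] jaw yaw -73.1
shift now axes [2.83 0.4  0.23] | turn -0.1 | shift after turn [2.83 0.4  0.23]
[0.283 0.484 1.543 0.037 1.174 1.543]
t 27.9 pos [0.5727 0.2528 0.0637] F [-0.3  0.5  0.6] gap 0.5 q6 1.54 toolx [-0.069  0.015 -0.998] jaw yaw -73.1
shift now axes [0.84 0.44 0.23] | turn -0.1 | shift after turn [0.84 0.44 0.23]
[0.284 0.502 1.569 0.038 1.133 1.542]
```

```bash
python3 -m crank '0.8 0.5 0.2 0 0' >/dev/null; python3 w.py .577 .252 .03 17 3; python3 -m crank '0.4 0.1 0 0 0' >/dev/null; python3 w.py .577 .252 .03 17 2;  python3 -m crank '0.4 0 0 0 0' >/dev/null; python3 w.py .577 .252 .03 17 2
```

```text
t 28.15 pos [0.5781 0.2525 0.0555] F [ 0.6 -0.2 -0.4] gap 0.1 q6 1.54 toolx [-0.068  0.015 -0.998] jaw yaw -73.1
shift now axes [2.55 0.04 0.1 ] | turn -0.1 | shift after turn [2.55 0.04 0.1 ]
[0.281 0.516 1.566 0.038 1.121 1.539]
t 28.35 pos [0.5788 0.2527 0.0512] F [ 0.3 -0.  -1. ] gap 0.2 q6 1.54 toolx [-0.069  0.015 -0.998] jaw yaw -73.1
shift now axes [ 2.13 -0.06  0.09] | turn -0.1 | shift after turn [ 2.13 -0.06  0.09]
[0.282 0.521 1.569 0.038 1.114 1.539]
t 28.55 pos [0.5786 0.2528 0.047 ] F [ 0.8 -0.3  0.4] gap 0.3 q6 1.54 toolx [-0.068  0.015 -0.998] jaw yaw -73.1
shift now axes [ 1.71 -0.07  0.09] | turn -0.1 | shift after turn [ 1.71 -0.07  0.09]
[0.282 0.525 1.574 0.038 1.105 1.539]
```

```bash
python3 -m crank '0.3 0 0.1 0 0' |egrep 'pos|for'; python3 -m crank '0.3 0 0 0 0' |egrep 'pos|for';python3 -m crank '0.3 0 0 0 0' |egrep 'pos|for';python3 -m crank '0.3 0 0 0 0' |egrep 'pos|for'
```

```text
position: [0.5788, 0.2522, 0.0444]
wrist_force: [0.0, 0.4, 3.6]
position: [0.5787, 0.2523, 0.0419]
wrist_force: [-0.4, 0.3, 4.0]
position: [0.5786, 0.2525, 0.0393]
wrist_force: [-0.6, 0.1, 6.1]
position: [0.5787, 0.2526, 0.0369]
wrist_force: [-1.0, -0.5, 6.8]
```

```bash
python3 -m crank '0.3 0 0 0 0' |egrep 'pos|for'; python3 -m crank '0.3 0 0 0 0' |egrep 'pos|for';python3 -m crank '0.3 0 0 0 0' |egrep 'pos|for'
```

```text
position: [0.5787, 0.2527, 0.0347]
wrist_force: [-0.7, 0.3, 7.7]
position: [0.579, 0.2529, 0.0327]
wrist_force: [-0.3, -0.7, 8.8]
position: [0.5796, 0.2532, 0.0312]
wrist_force: [-3.3, -1.3, 20.4]
```

```bash
python3 -m crank '0.2 0 0 0 0' |egrep 'pos|for'; python3 -m crank '0.2 0 0 0 0' |egrep 'pos|for'
```

```text
position: [0.5796, 0.2532, 0.0313]
wrist_force: [-4.3, -1.6, 16.5]
position: [0.5796, 0.2532, 0.0313]
wrist_force: [-2.8, -1.3, 12.7]
```

```bash
python3 -m crank '-1.5 0 0 0 0' >/dev/null; python3 w.py .577 .252 .2 17 2; python3 -m crank '-3 0 0 0 0' >/dev/null; python3 w.py .577 .252 .2 17 2;  python3 -m crank '-4 0 0 0 0; -4 0 0 0 0; -4 0 0 0 0; 0 0 4 0 0; 0 0 4 0 0; 0 0 4 0 0; 0 0 4 0 0; 0 0 4 0 0; 0 0 0 0 0' >/dev/null; python3 m.py .058
python3 - <<'E'
from h import *
p,d=manip.camera("scene");cv2.imwrite("pics/z14.png",cv2.resize(p[140:225,370:460],None,fx=7.5,fy=7,interpolation=cv2.INTER_CUBIC)); cv2.imwrite("pics/s14.png",p)
p,d=manip.camera("top");cv2.imwrite("pics/t14.png",p)
P=cloud("top",d); m=np.zeros((480,640),bool); m[150:250,190:270]=1
print(rect(P[m&(P[...,2]>.03)&(P[...,2]<.07)][:,:2]))
tubs("top",p,d,.03,.07,("yellow","red"))
E
```

```text
t 29.65 pos [0.5819 0.2532 0.0478] F [ 0.5 -0.3 -0.5] gap 0.4 q6 1.54 toolx [-0.056  0.019 -0.998] jaw yaw -73.1
shift now axes [-15.17  -1.23  -0.55] | turn -0.1 | shift after turn [-15.17  -1.23  -0.56]
[0.281 0.522 1.577 0.038 1.092 1.537]
t 29.85 pos [0.586  0.2533 0.0801] F [ 1.3  0.3 -0.3] gap 0.4 q6 1.54 toolx [-0.05   0.021 -0.999] jaw yaw -73.1
shift now axes [-11.93  -1.4   -0.55] | turn -0.1 | shift after turn [-11.93  -1.4   -0.55]
[0.279 0.493 1.537 0.037 1.154 1.538]
t 30.75 pos [0.6511 0.0544 0.1835] F [ 0.2 -0.3 -0.2] gap 0.4 q6 1.23 toolx [-0.06   0.018 -0.998] jaw yaw -72.8
shift now axes [  5.15  -1.09 -21.16] | turn 0.2 | shift after turn [  5.15  -1.17 -21.15]
(array([558.9, 294.7, 176.3, 165.2]), 17.1)
530 92 [ 36.2 532.3] [200.8 558.9] 0.0508
560 121 [ 35.8 560.4] [112.3 599.8] 0.049
630 264 [ 36.  630.3] [113.  699.9] 0.0496
(array([574.6, 253.2, 169.1,  76.7]), 17.1)
530 119 [ 36.2 538.9] [111.7 559.9] 0.055
560 140 [ 35.8 560.4] [112.3 599.8] 0.054
630 305 [ 36.  630.3] [112.5 699.9] 0.0541
(array([590.9, 249.3, 325. , 153.3]), -16.3)
top yellow [223.  202.9] 590 z 0.052 [578.5 254.5 158.1  63. ] 16.9
```

View pics/z14.png

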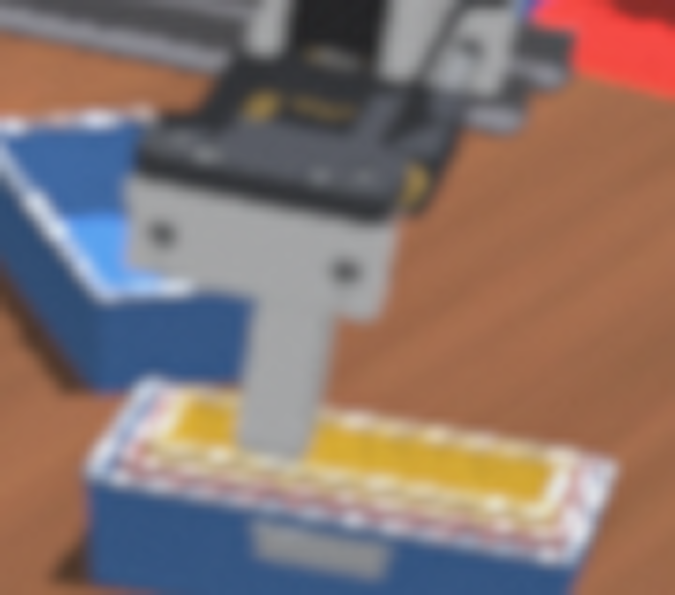

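View pics/zt.png

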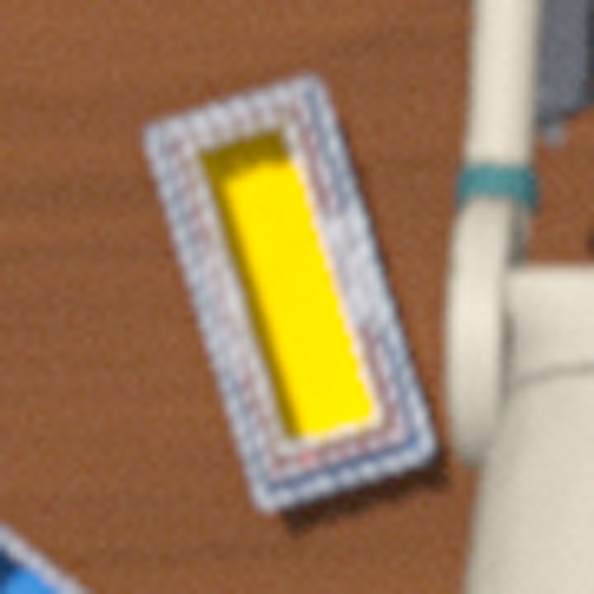

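View pics/s14.png

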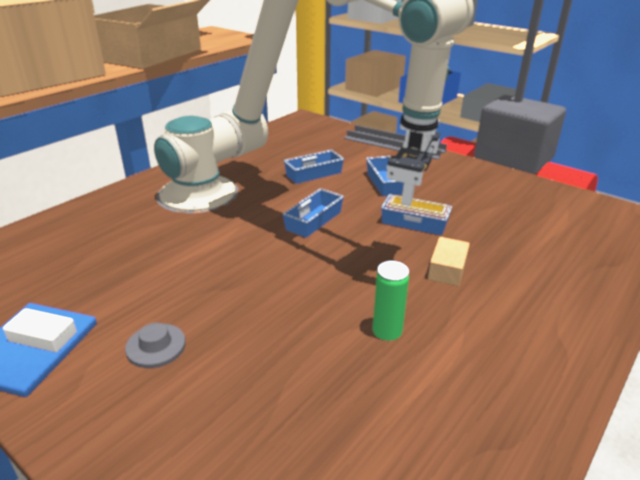

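Run:
```python
from h import *
P=[]
for i in range(4): P.append(cloud("top",manip.camera("top")[1]))
P=np.mean(P,0)[155:250,185:265].reshape(-1,3)
a=np.radians(17.1); c=np.array([.5746,.2532]); n=np.array([-np.sin(a),np.cos(a)]); t=np.array([np.cos(a),np.sin(a)])
u=(P[:,:2]-c)@t*1000; v=(P[:,:2]-c)@n*1000
for nm,L,W in(("big",84,38),("red",77,31),("yel",70,24)):
    for s,k in(("+x",(abs(u-L+1.7)<1.7)&(abs(v)<W)),("-x",(abs(u+L-1.7)<1.7)&(abs(v)<W)),("+y",(abs(v-W+1.7)<1.7)&(abs(u)>30)&(abs(u)<L)),("-y",(abs(v+W-1.7)<1.7)&(abs(u)>30)&(abs(u)<L))):
        z=P[k,2]; print(nm,s,k.sum(),np.percentile(z,[50,80]).round(4))
k=(abs(u)<50)&(abs(v)<9); print("floor",np.median(P[k,2]).round(4), "bench", np.median(P[(abs(v)>50),2]).round(4))
print(manip.get_obs()["wrist_force"].round(1),manip.get_obs()["time"])
```

```text
big +x 28 [0.0504 0.052 ]
big -x 63 [0.0456 0.0513]
big +y 52 [0.0504 0.0523]
big -y 85 [0.0475 0.0517]
red +x 33 [0.0527 0.0551]
red -x 20 [0.0514 0.055 ]
red +y 45 [0.0544 0.0563]
red -y 60 [0.0538 0.0562]
yel +x 49 [0.0451 0.0552]
yel -x 11 [0.0586 0.0596]
yel +y 42 [0.058  0.0601]
yel -y 51 [0.0575 0.0594]
floor 0.0124 bench 0.0023
[ 0.  -0.   0.3] 31.1
```

View pics/t14.png

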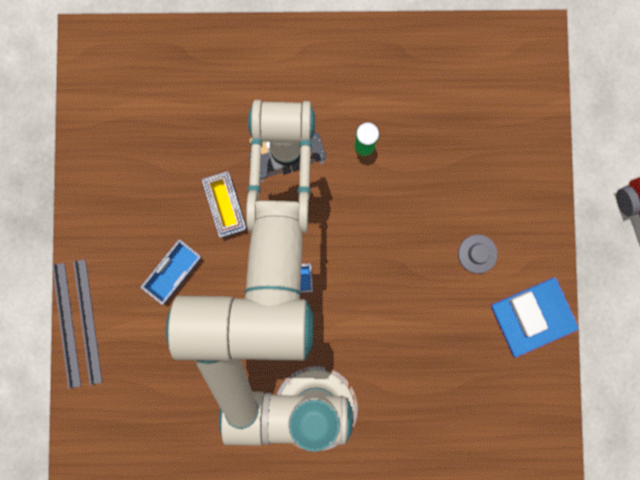

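Rim heights of 50, 54 and 58 mm and an inner floor at 12 mm match the fully home values. The bystanders look unmoved and the arm is clear of everything, so I hand in.

```bash
python3 -c "
from bench import manip
print(manip.job_done())"
```

```text
the job is handed in; nothing more can be done
None
```

The three tubs are put away as one nest, and I handed the job in at about 31 s of robot time. I gripped the red tub, set it in the farthest blue tub and pressed it onto the floor with closed fingers. Then I did the same with the yellow tub in the red one.

**Pressing:** The push rose gently to about 9 N, then peaked at 25 N for the red tub and 20 N for the yellow as each reached the floor. Both peaks are well under the limits.

**Last checks:** The top camera's depth put the rims at about 50, 54 and 58 mm and the yellow floor at 12 mm, which are the fully home values. The yellow tub sits roughly 2 mm off centre along the length (8 mm allowed). The blue tub stayed within about 1 mm of where it started. The carton, can and hub look unmoved by eye; I did not measure them.

**What went wrong or disagreed:**
- **First red grip:** it caught only the rim edge after the arm drifted about 11 mm, so I reopened and gripped again.
- **Tool tilt:** the tool's tilt drifted up to about 0.08 rad during the carries. I worked the sideways part back by moving the arm to and fro before inserting the yellow tub.
- **Camera offsets:** hand-picked scene-camera points put the blue tub about 7 mm off from the top camera, so I relied on the top camera. Even there, tub positions differed from the arm's own readings by about 2 mm.
- **Final depth reading:** one strip of it, at the far end of the yellow rim, read low (45 mm median) because pixels from inside the tub got mixed in.

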